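Turn out the soap blocks and lock them in the storage case

TASK

Lift every soap block out of the rubber mould and lay them side by side on the floor of the plywood case, none on top of another; then push the lid fully shut, and only after that turn both steel turnbuttons square across the lid to secure it. Leave the other things in the cupboard where they are.

Things in the scene. Friction and masses are not known exactly. Their poses are not given: they have to be found in the camera images.
- case: Plywood case, fixed, 200 (x) by 270 (y) by 60 mm high, walls 8 mm, floor 8 mm, open on top; origin under its centre on the table. Lid hinged along its +x side, which faces roughly world +y (the robot's left); turnbuttons outside its -x side, each on a wooden post 24 mm wide that stands out 27 mm from the wall at y = +85 or -85 mm, 69 mm high.
- lid (a joint): Lid angle: 0 is shut flat on the case, about 1.7 is standing open just past upright (stop at 1.85). Plain plywood panel 200 by 270 by 8 mm, 0.25 kg, no handle; stiff friction hinge, about 0.4 N m: it stays where it is left at any angle and must be pushed all the way shut. Shut, its top is 68 mm above the table.
- hinge (a point): Middle of the lid's hinge line, 60 mm above the table; x, y, z axes as the case's, the hinge runs along y.
- lid_edge (a point): Middle of the lid's free edge, on the outer face (the top face once shut), 200 mm from the hinge line.
- button_a (a joint): Angle of turnbutton A, a steel bar on a vertical pivot: 0 lies along the case's front, pointing to case -y (to the other one); it grows anticlockwise from above; 1.571 (stop) is square across the lid, pointing to case +x; -0.6 (stop) is swung away from the case. Starts between -0.6 and 0.1, clear of the lid. Stiff (0.06 N m), stays where it is left.
- button_b (a joint): Angle of turnbutton B, the mirror image of A: 0 points to case +y (to A); it grows clockwise from above; 1.571 (stop) is square across the lid, pointing to case +x; other stop at -0.6. Same size, stiffness and starts as A.
- pivot_a (a point): Pivot of turnbutton A at the underside of its foot, 70 mm above the table, at x = -115, y = +85 mm in the case's frame; axes as the case's. Foot: 16 mm wide, 7 mm thick, from 15 mm behind the pivot to 50 mm beyond it; on it an upright fin 8 mm thick, 20 mm tall, from 10 mm behind to 45 mm beyond the pivot.
- pivot_b (a point): Pivot of turnbutton B at the underside of its foot, 70 mm above the table, at x = -115, y = -85 mm in the case's frame; axes as the case's.
- mould: Dark rubber mould, loose, 0.95 kg, 160 (x) by 220 (y) by 20 mm high, origin under its centre. Six open cavities 60 by 36 mm and 14 mm deep, centred at x = +36 or -36, y = +76, 0 or -76 mm. Four to six of them hold a block, the rest are empty.
- block0: Cast cream-coloured soap block, hard, 56 (x) by 32 (y) by 34 mm (z), 0.07 kg; origin at its centre. May be absent. If present it starts in a mould cavity with its upper 20 mm standing proud of the mould, long side along the mould's x.
- block1: Cast cream-coloured soap block, hard, 56 (x) by 32 (y) by 34 mm (z), 0.07 kg; origin at its centre. May be absent. If present it starts in a mould cavity with its upper 20 mm standing proud of the mould, long side along the mould's x.
- block2: Cast cream-coloured soap block, hard, 56 (x) by 32 (y) by 34 mm (z), 0.07 kg; origin at its centre. May be absent. If present it starts in a mould cavity with its upper 20 mm standing proud of the mould, long side along the mould's x.
- block3: Cast cream-coloured soap block, hard, 56 (x) by 32 (y) by 34 mm (z), 0.07 kg; origin at its centre. May be absent. If present it starts in a mould cavity with its upper 20 mm standing proud of the mould, long side along the mould's x.
- block4: Cast cream-coloured soap block, hard, 56 (x) by 32 (y) by 34 mm (z), 0.07 kg; origin at its centre. May be absent. If present it starts in a mould cavity with its upper 20 mm standing proud of the mould, long side along the mould's x.
- block5: Cast cream-coloured soap block, hard, 56 (x) by 32 (y) by 34 mm (z), 0.07 kg; origin at its centre. May be absent. If present it starts in a mould cavity with its upper 20 mm standing proud of the mould, long side along the mould's x.
- bleach: Bystander: upright white bleach bottle, 80 mm across, 230 mm tall; origin under its centre.
- bucket_lid: Bystander: grey plastic bucket lid lying flat, 260 mm across, 14 mm high; origin under its centre.
- strainer: Bystander: small steel sink strainer bowl, 80 mm across, 26 mm high; origin under its centre.
- sponge: Bystander: yellow sponge block 100 by 65 by 32 mm; origin under its centre.
- brush: Bystander: hand brush lying flat, 180 mm long; origin under its middle.
- tub: Bystander: white plastic tub, 90 mm across, 90 mm high; origin under its centre.

How it is judged:
By the outcome, as a careful person would: the job done as asked, in the order asked, and still so for the second after the job is handed in, with the robot touching nothing.
Of block0, block1, block2, block3, block4, block5 only 4 to 6 are there at a start; the rules pass over those that are not, and their reading is None.
At some moment in a run one of block0, block1, block2, block3, block4, block5 may be knocked a few centimetres aside while the robot is not near it.
Once in a run the grip may slacken for a moment while it holds something.
It also fails if it takes over 208 s, if anything falls off the work surface, if the arm or the gripper's body presses on something with over 40 N, if the wrist force passes 120 N, or if a joint passes its speed limit or range.

ROBOT

A 6-joint arm with a two-finger parallel gripper is mounted at the origin on the work surface. World frame = base frame: x ahead of the robot, y to its left, z up, the work surface at z = 0. Lengths are in mm, angles in degrees, forces in N, time in s.
With the tool pointing down it reaches from about 300 to 850 mm from the base axis. Payload 4.2 kg.
Tool frame: the origin (TCP) lies on the centre line of the jaws, within the pads' length; the fingertips stand 14 mm ahead of it and the grasp point (between the pads) lies 5 mm behind it; z points along the fingers, y is the line along which they close (so a half turn about z gives the same grasp; the last joint's range is limited). The gripper opens to 91 mm and grips with 3 to 60 N. Pads are 32 mm wide; open, the fingers measure 118 mm over their backs; the gripper's body (76 mm by 178 mm) begins 60 mm behind the grasp point.
Start: joints at [-77.98, 18.312, 89.639, -0, 72.044, -1.146], TCP at [130.977, -559.899, 227.976] pointing down, gripper open.
Joint ranges: [-177.97, 177.97], [-48.28, 115.42], [12.27, 149.76], [-77.06, 257.06], [2.81, 150.46], [-146.56, 146.56]. Speed limits (degrees/s): [147.25, 147.25, 180, 180, 180, 180].

INTERFACE

Orientations are given as [roll, pitch, yaw] about the fixed x, y, z axes, in that order (R = Rz(yaw) Ry(pitch) Rx(roll)).
In Python, from workcell import * gives the robot as it stands. The module is installed in compiled form; this text tells all that it offers.
- The arm moves only by the shell command python3 -m crank 'ROWS' [FORCE]. ROWS is JSON, a list of rows, each an object of numbers: "grip": the finger opening in m, from 0 to 0.0912; "x", "y", "z": the shift along the tool's x, y, z in m; "yaw": the turn about the tool's z in rad. In form: [{"grip": .., "x": .., "y": .., "z": .., "yaw": ..}, ...]. A call has exactly 5 rows; each row is the pose to reach, as a shift and turn from the pose commanded when the call began, along the tool's axes at that moment; what a row does not reach only later rows make up. A row lasts 1/12 s, in which the tool goes at most 41.7 mm and 7.16 degrees, less where a joint would pass 70% of its speed; a pose out of reach is approached as far as the arm can. A call with a gripper value outside its range is refused whole. The fingers move at their own pace and stop on an object; FORCE is the grip in N (left out, the last holds). Time passes only in rows, so rows that repeat a pose let the fingers close, or fill a call up. It gives the time, the measured TCP pose, the force, the opening and the grip force at its end, in the units of the state.
- state(): the state, without advancing time (a new reading comes with each control period).
- grab_frame(name): name is "scene" or "top" or "wrist"; returns the picture (400x640x3 uint8, red, green, blue); there is no depth.
- camera_model(name): a dict with "intrinsics" (3x3 intrinsics, pixels), "distortion" ([k1, k2, p1, p2, k3] as OpenCV has them; the pictures are not rectified), "R" (3x3) and "t" (3): a world point X has camera coordinates R X + t. Camera axes: x right, y down, z forward; pixel columns grow to the right and rows downward; lengths in mm; the calibration is good to about 2 mm. A picture is of the moment at which its call begins: read the wrist's pose just before it. camera_model takes no time and is no camera call; for the wrist camera it gives the pose at the moment of the call.
- job_done(): hands the job in; it is judged then, once.
The state is a dict: "time_s": time; "qpos": joint angles; "qvel": joint speeds; "effort": joint torques, N m; "ee_pos": TCP position; "ee_rot": TCP orientation; "force": force on the tool from outside, world axes, zero at the start; "torque": the same for the moment, N m; "gripper_width": finger opening in mm; "gripper_force": force on a finger pad.
Only numpy, scipy, OpenCV 4.12 (cv2) and the standard library are available. Lean on these libraries where they do the work, as an engineer would, in place of code of your own. Each camera call takes 0.05 s, during which the arm holds its last target. There are 200 camera calls.

## Working session

There is one attempt and no reset: what is moved stays moved. The work goes in short steps, Python scripts to look and compute and a shell command to move; the robot and the scene stay as the last step left them, time stands still between calls to the robot, and variables do not carry over. Pictures are saved under pics/ and viewed, at most 18 in all, crops included, and the job is handed in when it is done.

```bash
mkdir -p pics
python3 - <<'E'
from workcell import *
import cv2
print(state())
for n in ("scene","top","wrist"):
    m=camera_model(n);print(n,m)
    f=grab_frame(n);cv2.imwrite(f"pics/{n}0.png",f[:,:,::-1])
E
```

```text
{'time_s': 0.0, 'qpos': array([-7.79783042e+01,  1.83512354e+01,  8.97044001e+01, -5.11617381e-04,
        7.20423380e+01, -1.14506688e+00]), 'qvel': array([ 0.04038099,  0.08599794,  0.06431577, -0.04224487, -0.06323658,
       -0.0336166 ]), 'effort': array([-1.88485123e-03, -4.12465596e+01, -2.31975585e+01,  7.25555490e-02,
        4.57476277e-02, -1.56275755e-04]), 'ee_pos': array([ 130.88813305, -559.43526414,  227.13790186]), 'ee_rot': array([-1.79902036e+02, -1.47156052e-03,  1.31669196e+01]), 'force': array([-1.75983662, -0.05808974,  0.48885315]), 'torque': array([-0.06334124,  0.0033367 , -0.01906407]), 'gripper_force': 0.0, 'gripper_width': 90.99886028994874}
scene {'intrinsics': array([[447.67461662,   0.        , 320.77873244],
       [  0.        , 447.67461662, 206.47552127],
       [  0.        ,   0.        ,   1.        ]]), 'distortion': array([-0.02708428,  0.        ,  0.        ,  0.        ,  0.        ]), 'R': array([[-0.06979305,  0.99755678, -0.00306565],
       [ 0.74628191,  0.05017309, -0.66373637],
       [-0.6619609 , -0.04861203, -0.74796031]]), 't': a
[... 298 characters left out ...]
,  0.        ]), 'R': array([[-0.02371753, -0.99967283,  0.00957644],
       [-0.98668378,  0.02186538, -0.1611739 ],
       [ 0.16091178, -0.01327157, -0.98687956]]), 't': array([ -71.41767251,  561.35344128, 1162.77225482])}
wrist {'intrinsics': array([[283.69349813,   0.        , 318.31305804],
       [  0.        , 283.69349813, 199.27290917],
       [  0.        ,   0.        ,   1.        ]]), 'distortion': array([-0.03170297,  0.        ,  0.        ,  0.        ,  0.        ]), 'R': array([[ 0.22951715, -0.97330265, -0.00195907],
       [-0.93944216, -0.22205783,  0.26103401],
       [-0.25450012, -0.05807135, -0.96532762]]), 't': array([-573.62706744,  -30.98640354,  390.7825845 ])}
```

View pics/scene0.png

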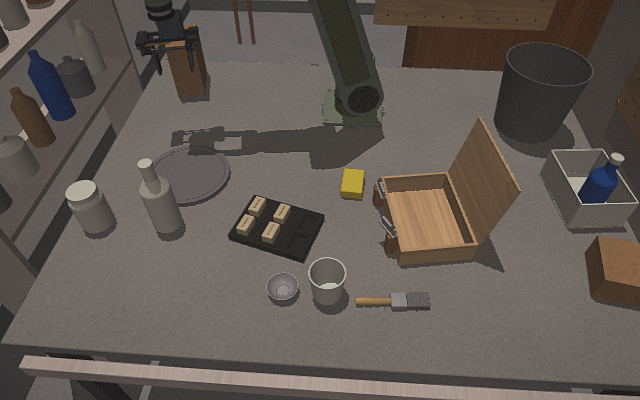

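View pics/top0.png

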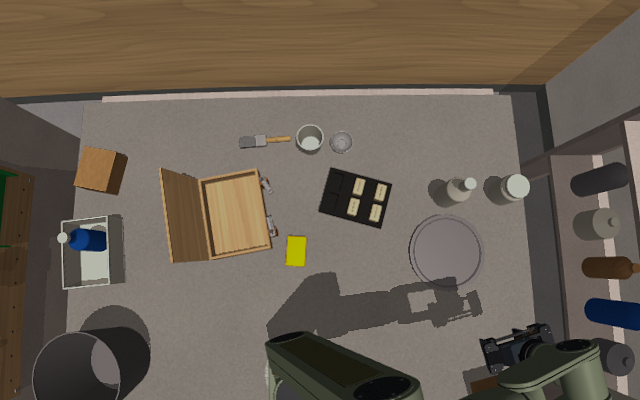

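The scene view shows the mould at about (277,227) with four cream blocks, and the case at (430,215) with its lid standing open. In the top view the mould is at (356,198), with blocks near (358,186), (380,192), (353,206) and (376,212). The case is at (237,213), its buttons near (265,185) and (271,225), and the sponge is at (296,251).

```bash
cat > h.py <<'E'
from workcell import *
import numpy as np, cv2
def rays(m,px):
    px=np.array(px,float).reshape(-1,1,2)
    u=cv2.undistortPoints(px,m["intrinsics"],m["distortion"]).reshape(-1,2)
    d=np.c_[u,np.ones(len(u))]@m["R"]; return -m["R"].T@m["t"], d/np.linalg.norm(d,axis=1)[:,None]
def plane(m,px,z):
    c,d=rays(m,px); return c+d*((z-c[2])/d[:,2])[:,None]
def tri(m1,p1,m2,p2):
    (a,u),(b,v)=rays(m1,p1),rays(m2,p2); out=[]
    for x,y in zip(u,v):
        s=np.linalg.lstsq(np.c_[x,-y],b-a,rcond=None)[0]; P,Q=a+s[0]*x,b+s[1]*y
        out.append(np.r_[(P+Q)/2,np.linalg.norm(P-Q)])
    return np.array(out)
def proj(m,X):
    return cv2.projectPoints(np.array(X,float).reshape(-1,1,3),cv2.Rodrigues(m["R"])[0],m["t"],m["intrinsics"],m["distortion"])[0].reshape(-1,2)
def go(x,y,z,yaw=None):
    "tool-axes shift (m, rad) from the present pose to world x,y,z mm, yaw deg; tool held vertical"
    s=state(); Y=s["ee_rot"][2]; a=np.radians(Y); d=np.array([x,y,z])-s["ee_pos"]
    t=np.array([d[0]*np.cos(a)+d[1]*np.sin(a), d[0]*np.sin(a)-d[1]*np.cos(a), -d[2]])/1000
    w=0 if yaw is None else (Y-yaw+90)%180-90
    print("shift",t.round(4),"yaw",round(np.radians(w),3),"= %.1f deg"%w)
E
python3 - <<'E'
from h import *
np.set_printoptions(precision=1,suppress=True)
T=camera_model("top");S=camera_model("scene")
# coarse: dark mould, cream blocks, wood in the top view
f=cv2.imread("pics/top0.png");hsv=cv2.cvtColor(f,cv2.COLOR_BGR2HSV)
roi=np.zeros(f.shape[:2],np.uint8);roi[160:240,310:400]=1
cream=((hsv[...,2]>140)&(hsv[...,1]>25)&(roi>0)).astype(np.uint8)
for c in cv2.findContours(cream,0,1)[0]:
    if cv2.contourArea(c)>40:
        r=cv2.minAreaRect(c);print(r, plane(T,[r[0]],40)[0])
dark=((f.max(2)<75)&(roi>0)).astype(np.uint8)
dark=cv2.morphologyEx(dark|cream,3,np.ones((7,7)))
c=max(cv2.findContours(dark,0,1)[0],key=cv2.contourArea);r=cv2.minAreaRect(c)
print("mould",r,plane(T,cv2.boxPoints(r),20),plane(T,[r[0]],20))
a=cv2.resize(f[155:275,150:290],None,fx=4,fy=4,interpolation=2)
g=cv2.imread("pics/scene0.png");b=cv2.resize(g[110:270,360:530],None,fx=3,fy=3,interpolation=2)
o=np.zeros((600,800,3),np.uint8);o[:480,:560]=a;cv2.imwrite("pics/caset.png",a);cv2.imwrite("pics/cases.png",b)
print(rays(T,[[0,0]])[0],rays(S,[[0,0]])[0])
E
```

```text
((375.1730651855469, 212.36538696289062), (8.945991516113281, 16.22557258605957), 15.255118370056152) [ 515.  -260.6   40. ]
((352.9192199707031, 206.29615783691406), (8.945991516113281, 16.22557258605957), 15.255118370056152) [ 537.1 -187.1   40. ]
((380.1730651855469, 191.86537170410156), (8.682873725891113, 15.787042617797852), 15.255120277404785) [ 584.  -280.8   40. ]
((358.4706115722656, 186.11766052246094), (8.731282234191895, 15.522278785705566), 14.03624439239502) [ 605.3 -208.4   40. ]
mould ((355.00006103515625, 197.50003051757812), (64.82334899902344, 46.24886703491211), 15.52410888671875) [[ 526.3  -69.1   20. ]
 [ 680.2 -115.1   20. ]
 [ 614.6 -328.    20. ]
 [ 462.7 -277.8   20. ]] [[ 570.1 -197.3   20. ]]
[ 365.1  -68.2 1238.7] [1345.8  -17.9  973.5]
```

View pics/caset.png

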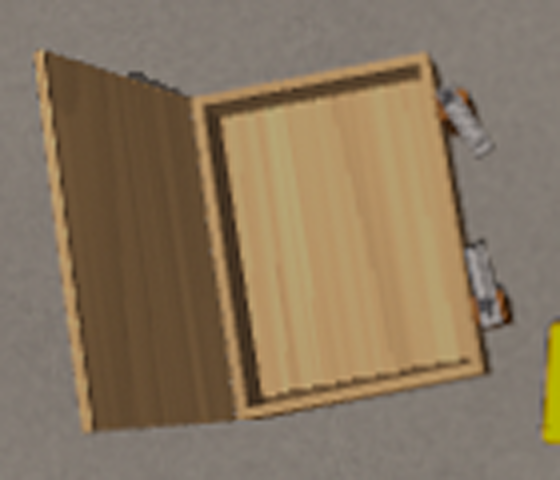

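View pics/cases.png

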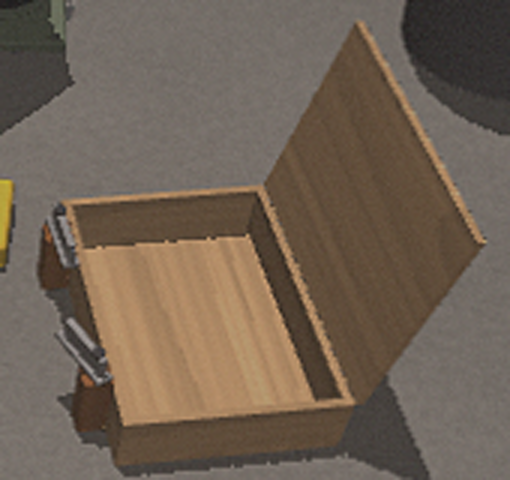

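The crops show the case rim corners. Top view: (199,180), (257,169), (272,247), (211,259). Scene view: (447,173), (382,178), (402,252), (477,244). The lid's free-edge corners are at top (172,262) and (160,168), and at scene (479,117) and (521,191). Button A is near angle 0; B is swung outward. Next I triangulate these points.

```bash
python3 - <<'E'
from h import *
np.set_printoptions(precision=1,suppress=True)
T=camera_model("top");S=camera_model("scene")
t=[(198.75,180),(257.5,168.75),(271.5,247.5),(210.75,258.75),(172,262.5),(160,168)]
s=[(477.3,244.3),(401.7,251.7),(381.7,177.7),(447.3,172.7),(479.3,117.3),(521,190.7)]
P=tri(T,t,S,s);print(P)
R=plane(T,t[:4],60);print(R,R.mean(0),np.linalg.norm(R-np.roll(R,1,0),axis=1))
# blocks in the scene view for heights
g=cv2.imread("pics/scene0.png");hsv=cv2.cvtColor(g,cv2.COLOR_BGR2HSV)
B=np.array([[515,-260.6,40],[537.1,-187.1,40],[584,-280.8,40],[605.3,-208.4,40]])
print(proj(S,B))
# fine cream top-face corners
e=np.radians(-16.3);ux=np.array([np.cos(e),np.sin(e),0]);uy=np.array([-ux[1],ux[0],0])
for n,m,f in(("top",T,cv2.imread("pics/top0.png")),("scene",S,g)):
    v=f.max(2)
    for b in B:
        print(n,[int(v[tuple(proj(m,b+q)[0].round().astype(int)[::-1])]) for q in(0*ux,24*ux,-24*ux,12*uy,-12*uy,40*ux)],end=";")
E
python3 -m crank '[{"z":0},{"z":0},{"z":0},{"z":0},{"z":0}]'
```

```text
[[635.4 328.4  54.9   4.3]
 [669.7 133.   52.5   7.3]
 [406.5  87.3  51.6   8.9]
 [374.1 282.6  53.2   5.1]
 [364.1 329.2 249.7   1.4]
 [628.7 376.5 249.6   4.8]]
[[634.  324.4  60. ]
 [667.7 128.1  60. ]
 [406.2  81.8  60. ]
 [373.9 278.   60. ]] [520.4 203.1  60. ] [264.2 199.2 265.5 198.8]
[[256.4 202. ]
 [281.3 209.2]
 [244.9 220.4]
 [270.2 227.9]]
top [160, 163, 183, 175, 185, 65];top [153, 168, 180, 160, 184, 66];top [164, 185, 172, 181, 174, 84];top [163, 171, 173, 177, 186, 89];scene [158, 177, 42, 175, 162, 92];scene [169, 155, 79, 175, 72, 91];scene [140, 179, 63, 179, 147, 92];scene [151, 182, 72, 178, 153, 89];validation failed for argument at $[0]...
```

Run:
```python
from h import *
c=rays(camera_model("wrist"),[[318,199],[318,300]]);print(c,state()["ee_pos"])
go(530,-225,230,-16.3)
```

```text
(array([ 202.00886024, -542.5324496 ,  384.30945001]), array([[-0.25379676, -0.05701872, -0.96557551],
       [-0.55537534, -0.12844885, -0.82161982]])) [ 130.89026892 -559.55356692  227.32067806]
shift [ 0.4648 -0.2349 -0.0027] yaw 0.514 = 29.5 deg
```

```bash
python3 -m crank '[{"grip":0.09,"x":0.035,"y":-0.018,"z":0,"yaw":0.1},{"grip":0.09,"x":0.07,"y":-0.036,"z":0,"yaw":0.2},{"grip":0.09,"x":0.105,"y":-0.054,"z":0,"yaw":0.3},{"grip":0.09,"x":0.14,"y":-0.072,"z":0,"yaw":0.4},{"grip":0.09,"x":0.175,"y":-0.09,"z":0,"yaw":0.5}]' 20
python3 - <<'E'
from h import *
go(530,-225,230,-16.3)
E
```

```text
time_s: 0.57
ee_pos: [281.8, -430.9, 227.7]
ee_rot: [-180.0, 0.0, -15.8]
force: [1.6, -0.2, 0.0]
gripper_width: 90.0
gripper_force: 0.0
shift [ 0.1827 -0.2658 -0.0023] yaw 0.009 = 0.5 deg
```

```bash
python3 -m crank '[{"grip":0.09,"x":0.02,"y":-0.03,"z":0,"yaw":0},{"grip":0.09,"x":0.042,"y":-0.06,"z":0,"yaw":0},{"grip":0.09,"x":0.063,"y":-0.09,"z":0,"yaw":0},{"grip":0.09,"x":0.083,"y":-0.12,"z":0,"yaw":0.01},{"grip":0.09,"x":0.1,"y":-0.145,"z":0,"yaw":0.01}]'
python3 -m crank '[{"grip":0.09,"x":0.02,"y":-0.03,"z":0,"yaw":0},{"grip":0.09,"x":0.042,"y":-0.06,"z":0,"yaw":0},{"grip":0.09,"x":0.063,"y":-0.09,"z":0,"yaw":0},{"grip":0.09,"x":0.083,"y":-0.12,"z":0,"yaw":0},{"grip":0.09,"x":0.083,"y":-0.12,"z":0,"yaw":0}]'
python3 - <<'E'
from h import *
import pickle
m=camera_model("wrist");f=grab_frame("wrist");cv2.imwrite("pics/w1.png",f[:,:,::-1]);pickle.dump(m,open("w1.pkl","wb"))
E
python3 -m crank '[{"grip":0.09,"x":-0.03,"y":0,"z":0,"yaw":0},{"grip":0.09,"x":-0.06,"y":0.02,"z":0,"yaw":0},{"grip":0.09,"x":-0.06,"y":0.04,"z":0,"yaw":0},{"grip":0.09,"x":-0.06,"y":0.04,"z":0,"yaw":0},{"grip":0.09,"x":-0.06,"y":0.04,"z":0,"yaw":0}]'
python3 - <<'E'
from h import *
import pickle
m=camera_model("wrist");f=grab_frame("wrist");cv2.imwrite("pics/w2.png",f[:,:,::-1]);pickle.dump(m,open("w2.pkl","wb"))
E
```

```text
time_s: 0.98
ee_pos: [417.4, -317.4, 227.8]
ee_rot: [-180.0, 0.0, -16.0]
force: [0.3, -0.4, 0.2]
gripper_width: 90.0
gripper_force: 0.0
time_s: 1.4
ee_pos: [533.1, -223.0, 227.3]
ee_rot: [-179.8, -0.1, -15.8]
force: [0.8, -0.9, -0.5]
gripper_width: 89.9
gripper_force: 0.0
time_s: 1.87
ee_pos: [459.3, -249.8, 228.1]
ee_rot: [-180.0, -0.0, -16.2]
force: [1.0, 0.3, 0.2]
gripper_width: 90.0
gripper_force: 0.0
```

View pics/w1.png

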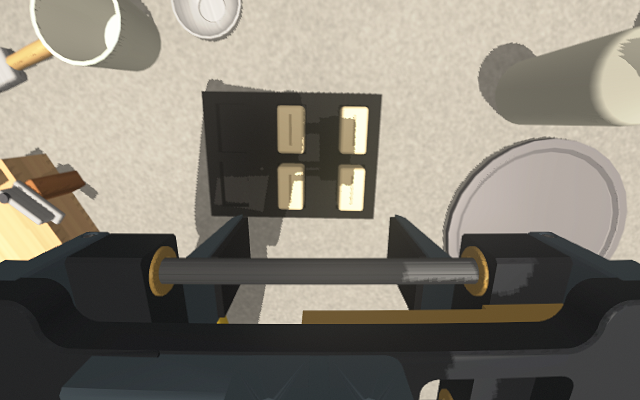

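The wrist view shows the mould spanning (203..381, 92..218). The four blocks are at (291,130), (354,130), (291,187) and (351,187), and the left column is empty.

```bash
cat > blk.py <<'E'
from h import *
def blocks(f,m,zm=20,near=None,rad=200):
    "wrist picture (BGR): cream blobs within 200 mm of near -> list of minAreaRect"
    hsv=cv2.cvtColor(f,cv2.COLOR_BGR2HSV)
    k=((hsv[...,2]>85)).astype(np.uint8)
    d=(f.max(2)<70).astype(np.uint8)
    k[235:]=0; out=[]
    for c in cv2.findContours(k,0,1)[0]:
        a=cv2.contourArea(c)
        if 600<a<2500: out.append(cv2.minAreaRect(c))
    return out
E
python3 - <<'E'
from blk import *
import pickle
np.set_printoptions(precision=1,suppress=True)
R=[];M=[]
for i in(1,2):
    f=cv2.imread(f"pics/w{i}.png");m=pickle.load(open(f"w{i}.pkl","rb"));M.append(m)
    k=(f.max(2)>85).astype(np.uint8);q=proj(m,[[570,-197,20]])[0]
    rs=[]
    for c in cv2.findContours(k,1,1)[0]:
        a=cv2.contourArea(c)
        r=cv2.minAreaRect(c)
        if 500<a<2500 and np.hypot(*(np.array(r[0])-q))<110: rs.append(r)
    rs.sort(key=lambda r:(r[0][1]>q[1]-5,r[0][0]))
    for r in rs: print(i,r,plane(m,[r[0]],40)[0])
    R.append(rs)
if len(R[0])==len(R[1]): print(tri(M[0],[r[0] for r in R[0]],M[1],[r[0] for r in R[1]]))
f=cv2.imread("pics/w2.png");cv2.imwrite("pics/w2c.png",f[:260,100:500])
E
```

```text
1 ((291.0, 129.0), (48.0, 28.0), 90.0) [ 605.6 -208.9   40. ]
1 ((353.5, 130.0), (48.0, 29.0), 90.0) [ 584.6 -279.8   40. ]
1 ((290.5, 186.0), (46.0, 27.0), 90.0) [ 539.9 -188.1   40. ]
1 ((350.9350280761719, 187.1898193359375), (27.40281867980957, 46.88840866088867), 2.2025980949401855) [ 518.2 -260.1   40. ]
2 ((248.5, 72.5), (53.0, 33.0), 90.0) [ 604.6 -209.1   40. ]
2 ((313.0, 73.0), (54.0, 28.0), 90.0) [ 583.5 -279.1   40. ]
2 ((250.99078369140625, 135.33384704589844), (48.14797592163086, 30.23116111755371), 86.8201675415039) [ 537.8 -188.7   40. ]
2 ((313.0, 136.5), (47.0, 26.0), 90.0) [ 515.8 -259.2   40. ]
[[ 605.6 -208.4   35.3    0.2]
 [ 584.2 -279.7   36.6    1. ]
 [ 538.1 -186.5   30.3    0.2]
 [ 515.8 -259.7   31.5    1.6]]
```

View pics/w2c.png

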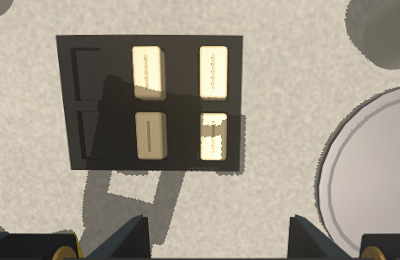

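```bash
for i in 1 2 3 4 5; do python3 -m crank '[{"grip":0.06,"x":0,"y":0,"z":0,"yaw":-0.124},{"grip":0.06,"x":0,"y":0,"z":0,"yaw":-0.248},{"grip":0.06,"x":0,"y":0,"z":0,"yaw":-0.372},{"grip":0.06,"x":0,"y":0,"z":0,"yaw":-0.496},{"grip":0.06,"x":0,"y":0,"z":0,"yaw":-0.62}]' 30 >/dev/null; done
python3 - <<'E'
from h import *
print(state()["ee_rot"],state()["qpos"]);go(605.2,-208.8,120,163.5)
E
```

```text
[ 1.79982482e+02 -7.85999871e-03  1.61949412e+02] [-2.95998591e+01  1.36780962e+01  9.62560012e+01  1.65825751e-02
  7.00771116e+01 -1.01554922e+02]
shift [-0.1251  0.0824  0.1078] yaw -0.027 = -1.6 deg
```

```bash
python3 -m crank '[{"grip":0.06,"x":-0.025,"y":0.0165,"z":0.02,"yaw":-0.027},{"grip":0.06,"x":-0.05,"y":0.033,"z":0.04,"yaw":-0.027},{"grip":0.06,"x":-0.075,"y":0.05,"z":0.06,"yaw":-0.027},{"grip":0.06,"x":-0.1,"y":0.066,"z":0.08,"yaw":-0.027},{"grip":0.06,"x":-0.125,"y":0.082,"z":0.1,"yaw":-0.027}]'
python3 - <<'E'
from h import *
go(605.2,-208.8,37,163.5)
m=camera_model("wrist");f=grab_frame("wrist");cv2.imwrite("pics/w3.png",f[:,:,::-1])
f=f[:,:,::-1].copy();cv2.circle(f,tuple(proj(m,[[605.2,-208.8,40]])[0].astype(int)),4,(0,0,255),1);cv2.imwrite("pics/w3.png",f)
E
```

```text
time_s: 4.42
ee_pos: [606.5, -209.5, 126.7]
ee_rot: [180.0, -0.0, 163.1]
force: [0.0, -0.8, 0.0]
gripper_width: 59.8
gripper_force: 0.0
shift [0.0014 0.0003 0.0897] yaw -0.006 = -0.4 deg
```

View pics/w3.png

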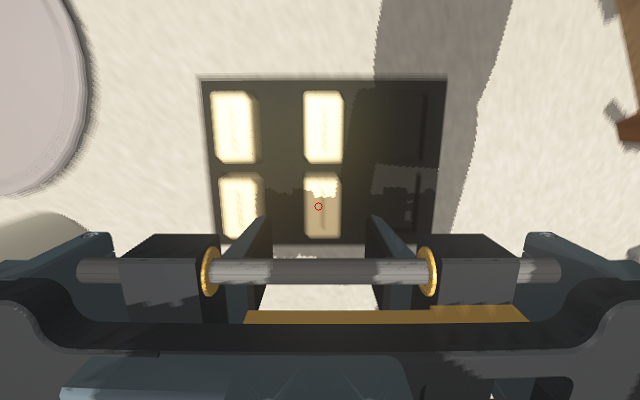

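The wrist view shows block 1 at (322,206), centred between the fingers at about 262 and 378, so I descend and grip.

```bash
python3 -m crank '[{"grip":0.06,"x":0.001,"y":0,"z":0.03,"yaw":-0.006},{"grip":0.06,"x":0.001,"y":0,"z":0.06,"yaw":-0.006},{"grip":0.06,"x":0.001,"y":0,"z":0.08,"yaw":-0.006},{"grip":0.06,"x":0.001,"y":0,"z":0.089,"yaw":-0.006},{"grip":0.06,"x":0.001,"y":0,"z":0.089,"yaw":-0.006}]'
python3 -m crank '[{"grip":0.02,"x":0,"y":0,"z":0,"yaw":0},{"grip":0.02,"x":0,"y":0,"z":0,"yaw":0},{"grip":0.02,"x":0,"y":0,"z":0,"yaw":0},{"grip":0.02,"x":0,"y":0,"z":0,"yaw":0},{"grip":0.02,"x":0,"y":0,"z":0,"yaw":0}]' 30
python3 -m crank '[{"grip":0.02,"x":0,"y":0,"z":0,"yaw":0},{"grip":0.02,"x":0,"y":0,"z":-0.01,"yaw":0},{"grip":0.02,"x":0,"y":0,"z":-0.03,"yaw":0},{"grip":0.02,"x":0,"y":0,"z":-0.06,"yaw":0},{"grip":0.02,"x":0,"y":0,"z":-0.09,"yaw":0}]'
python3 -c "
from h import *
go(526.6+82.8,165.6+13.9,170,99.5)"
```

```text
time_s: 4.88
ee_pos: [602.7, -209.5, 36.5]
ee_rot: [180.0, -0.3, 163.5]
force: [0.1, 0.6, 0.2]
gripper_width: 60.0
gripper_force: 0.0
time_s: 5.3
ee_pos: [605.0, -209.1, 40.6]
ee_rot: [179.8, 0.2, 163.4]
force: [1.9, 5.2, 3.1]
gripper_width: 31.6
gripper_force: 30.0
time_s: 5.72
ee_pos: [602.8, -210.6, 129.9]
ee_rot: [-179.9, -0.1, 163.5]
force: [0.8, -0.5, -0.9]
gripper_width: 31.7
gripper_force: 30.0
shift [ 0.1046  0.3759 -0.0401] yaw 1.117 = 64.0 deg
```

```bash
python3 -m crank '[{"grip":0.02,"x":0.01,"y":0.03,"z":-0.02,"yaw":0.11},{"grip":0.02,"x":0.02,"y":0.067,"z":-0.04,"yaw":0.22},{"grip":0.02,"x":0.03,"y":0.105,"z":-0.04,"yaw":0.34},{"grip":0.02,"x":0.04,"y":0.143,"z":-0.04,"yaw":0.45},{"grip":0.02,"x":0.05,"y":0.18,"z":-0.04,"yaw":0.56}]'
python3 -c "
from h import *
go(609.4,179.5,170,99.5)"
```

```text
time_s: 6.13
ee_pos: [606.9, -22.5, 170.6]
ee_rot: [180.0, 0.1, 131.0]
force: [0.8, -0.2, -2.1]
gripper_width: 31.9
gripper_force: 30.0
shift [0.1507 0.1345 0.0006] yaw 0.55 = 31.5 deg
```

```bash
python3 -m crank '[{"grip":0.02,"x":0.028,"y":0.025,"z":0,"yaw":0.11},{"grip":0.02,"x":0.056,"y":0.05,"z":0,"yaw":0.22},{"grip":0.02,"x":0.084,"y":0.075,"z":0,"yaw":0.33},{"grip":0.02,"x":0.112,"y":0.1,"z":0,"yaw":0.44},{"grip":0.02,"x":0.12,"y":0.107,"z":0,"yaw":0.55}]'
python3 -m crank '[{"grip":0.02,"x":0,"y":0,"z":0,"yaw":0},{"grip":0.02,"x":0,"y":0,"z":0,"yaw":0},{"grip":0.02,"x":0,"y":0,"z":0,"yaw":0},{"grip":0.02,"x":0,"y":0,"z":0,"yaw":0},{"grip":0.02,"x":0,"y":0,"z":0,"yaw":0}]'
python3 - <<'E'
from h import *
import pickle
go(609.4,179.5,170,99.5)
m=camera_model("wrist");f=grab_frame("wrist");pickle.dump(m,open("w4.pkl","wb"))
cv2.imwrite("pics/w4raw.png",f[:,:,::-1])
C=np.array([520.4,203.1,0]);a=np.radians(99.5);X=np.array([np.cos(a),np.sin(a),0]);Y=np.array([-X[1],X[0],0]);Z=np.array([0,0,1])
f=f[:,:,::-1].copy()
P=[C+x*X+y*Y+z*Z for x,y,z in[(-100,-135,60),(-100,135,60),(100,-135,60),(-92,-127,8),(-40,-84,8),(-115,-85,77),(-115,85,77)]]
for p in proj(m,P): cv2.circle(f,tuple(p.round().astype(int)),3,(0,0,255),1)
cv2.imwrite("pics/w4.png",f)
E
```

```text
time_s: 6.55
ee_pos: [607.7, 141.8, 169.8]
ee_rot: [179.9, -0.1, 99.8]
force: [-0.0, 0.2, -0.9]
gripper_width: 31.6
gripper_force: 30.0
time_s: 6.97
ee_pos: [608.1, 135.8, 169.1]
ee_rot: [-180.0, 0.0, 99.8]
force: [-0.1, -0.3, -0.4]
gripper_width: 31.4
gripper_force: 30.0
shift [ 0.0428  0.0087 -0.0009] yaw 0.005 = 0.3 deg
```

View pics/w4.png

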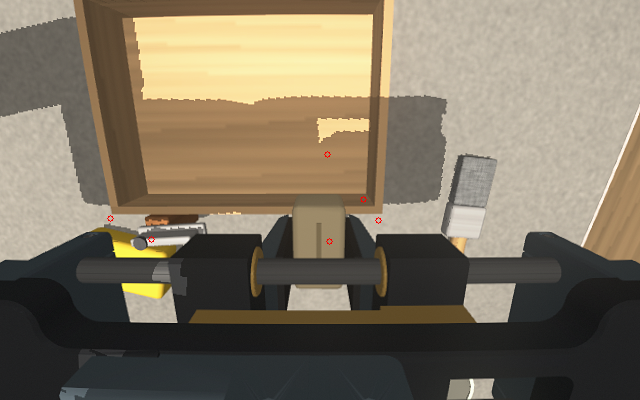

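The wrist view shows rim front corners at (116,214) and (381,213), and floor corners at (147,193) and (370,193). The block is held upright at (319,240). Predictions are about 5 px low, so I refine the case pose.

Run:
```python
from h import *
import pickle
np.set_printoptions(precision=1,suppress=True)
m=pickle.load(open("w4.pkl","rb"))
A=plane(m,[(116,214),(381,213)],60);B=plane(m,[(147,193),(370,193)],8)
for Q,l in((A,270),(B,254)):
    d=Q[0]-Q[1];L=np.linalg.norm(d);y=d/L;x=np.array([y[1],-y[0],0]);off=100 if l==270 else 92
    print(Q,L,np.degrees(np.arctan2(x[1],x[0])),Q.mean(0)+off*x)
print(plane(m,[(76,0),(389,0)],60))
```

```text
[[410.3  88.   60. ]
 [670.7 134.7  60. ]] 264.61201222772405 100.1738548013842 [522.9 209.8  60. ]
[[411.4  97.1   8. ]
 [667.4 141.7   8. ]] 259.8724194217417 99.88146282888384 [523.6 210.    8. ]
[[375.4 274.8  60. ]
 [635.7 316.6  60. ]]
```

```bash
python3 -c "
from h import *
go(611.5,182.7,41,99.7)"
python3 -m crank '[{"grip":0.02,"x":0.02,"y":0.004,"z":0,"yaw":0},{"grip":0.02,"x":0.046,"y":0.005,"z":0,"yaw":0},{"grip":0.02,"x":0.046,"y":0.005,"z":0.035,"yaw":0},{"grip":0.02,"x":0.046,"y":0.005,"z":0.07,"yaw":0},{"grip":0.02,"x":0.046,"y":0.005,"z":0.1,"yaw":0}]'
python3 -c "
from h import *
go(611.5,182.7,41,99.7)"
```

```text
shift [0.0455 0.0112 0.1281] yaw 0.002 = 0.1 deg
time_s: 7.43
ee_pos: [604.9, 183.1, 67.7]
ee_rot: [180.0, 0.0, 99.9]
force: [-0.2, -0.2, -1.1]
gripper_width: 31.8
gripper_force: 30.0
shift [-0.0015  0.0064  0.0267] yaw 0.003 = 0.2 deg
```

```bash
python3 -m crank '[{"grip":0.02,"x":0,"y":0.006,"z":0,"yaw":0},{"grip":0.02,"x":0,"y":0.006,"z":0.01,"yaw":0},{"grip":0.02,"x":0,"y":0.006,"z":0.02,"yaw":0},{"grip":0.02,"x":0,"y":0.006,"z":0.025,"yaw":0},{"grip":0.02,"x":0,"y":0.006,"z":0.027,"yaw":0}]'
python3 -m crank '[{"grip":0.02,"x":0,"y":0,"z":0.001,"yaw":0},{"grip":0.042,"x":0,"y":0,"z":0.001,"yaw":0},{"grip":0.042,"x":0,"y":0,"z":0.001,"yaw":0},{"grip":0.042,"x":0,"y":0,"z":0.001,"yaw":0},{"grip":0.042,"x":0,"y":0,"z":-0.02,"yaw":0}]'
python3 -m crank '[{"grip":0.042,"x":0,"y":0,"z":-0.04,"yaw":0},{"grip":0.06,"x":-0.02,"y":0,"z":-0.08,"yaw":0},{"grip":0.06,"x":-0.05,"y":0,"z":-0.11,"yaw":0},{"grip":0.06,"x":-0.09,"y":0,"z":-0.11,"yaw":-0.1},{"grip":0.06,"x":-0.13,"y":0,"z":-0.11,"yaw":-0.2}]'
python3 - <<'E'
from h import *
go(584,-280,120,163.5)
for n in("top","wrist"):
    f=grab_frame(n)[:,:,::-1];cv2.imwrite(f"pics/{n}5.png",f)
E
```

```text
time_s: 7.85
ee_pos: [611.4, 184.3, 42.5]
ee_rot: [180.0, 0.0, 99.8]
force: [-3.0, -1.2, 12.0]
gripper_width: 31.9
gripper_force: 30.0
time_s: 8.27
ee_pos: [608.5, 183.8, 58.8]
ee_rot: [-179.6, 0.0, 99.9]
force: [-0.0, 0.1, -0.7]
gripper_width: 42.0
gripper_force: 0.0
time_s: 8.68
ee_pos: [635.1, 55.9, 175.8]
ee_rot: [179.6, 0.1, 111.7]
force: [0.7, 0.1, -0.3]
gripper_width: 59.8
gripper_force: 0.0
shift [-0.2931 -0.1718  0.0558] yaw -0.904 = -51.8 deg
```

View pics/wrist5.png

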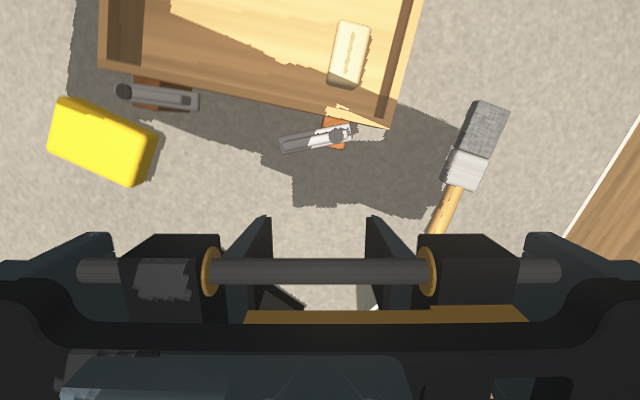

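The wrist view shows block 1 flat on the case floor at (350,53). Button A has its pivot at (124,92) and lies along the front; button B has its pivot at (337,132) and is swung outward to (282,147). On to block 2.

```bash
cat > top.py <<'E'
from h import *
T=camera_model("top");f=grab_frame("top")[:,:,::-1];hsv=cv2.cvtColor(f,cv2.COLOR_BGR2HSV)
roi=np.zeros(f.shape[:2],np.uint8);roi[150:250,305:410]=1
k=((hsv[...,2]>140)&(hsv[...,1]>25)&(roi>0)).astype(np.uint8)
for c in cv2.findContours(k,0,1)[0]:
    if cv2.contourArea(c)>30: r=cv2.minAreaRect(c);print("block",np.round(plane(T,[r[0]],40)[0][:2],1),np.round(r[1],1))
E
python3 -m crank '[{"grip":0.06,"x":-0.03,"y":-0.0176,"z":0,"yaw":-0.1},{"grip":0.06,"x":-0.06,"y":-0.035,"z":0,"yaw":-0.2},{"grip":0.06,"x":-0.09,"y":-0.053,"z":0,"yaw":-0.3},{"grip":0.06,"x":-0.12,"y":-0.07,"z":0,"yaw":-0.4},{"grip":0.06,"x":-0.15,"y":-0.088,"z":0,"yaw":-0.5}]'
python3 -c "
import top
top.go(584,-280,120,163.5)"
```

```text
time_s: 9.2
ee_pos: [605.5, -116.2, 172.0]
ee_rot: [180.0, 0.0, 140.2]
force: [0.8, 0.0, 0.2]
gripper_width: 59.8
gripper_force: 0.0
block [ 514.5 -260.4] [ 8.7 16. ]
block [ 583.4 -281. ] [ 8.7 15.5]
shift [-0.0848 -0.134   0.052 ] yaw -0.405 = -23.2 deg
```

```bash
python3 -m crank '[{"grip":0.06,"x":-0.02,"y":-0.032,"z":0.01,"yaw":-0.1},{"grip":0.06,"x":-0.04,"y":-0.064,"z":0.02,"yaw":-0.2},{"grip":0.06,"x":-0.06,"y":-0.096,"z":0.03,"yaw":-0.3},{"grip":0.06,"x":-0.085,"y":-0.134,"z":0.04,"yaw":-0.405},{"grip":0.06,"x":-0.085,"y":-0.134,"z":0.05,"yaw":-0.405}]'
python3 -m crank '[{"grip":0.06,"x":0,"y":0,"z":0,"yaw":0},{"grip":0.06,"x":0,"y":0,"z":0,"yaw":0},{"grip":0.06,"x":0,"y":0,"z":0,"yaw":0},{"grip":0.06,"x":0,"y":0,"z":0,"yaw":0},{"grip":0.06,"x":0,"y":0,"z":0,"yaw":0}]'
python3 - <<'E'
from h import *
go(584,-280,37,163.5)
m=camera_model("wrist");f=grab_frame("wrist")[:,:,::-1].copy()
cv2.imwrite("pics/w6.png",f)
print(proj(m,[[584,-280,40],[515,-260,40],[538,-188,40]]))
k=(f.max(2)>85).astype(np.uint8);k[240:]=0
for c in cv2.findContours(k,1,1)[0]:
    a=cv2.contourArea(c)
    if 500<a<8000: r=cv2.minAreaRect(c);print(np.round(r[0]),np.round(r[1]),plane(m,[r[0]],40)[0].round(1))
E
```

```text
time_s: 9.67
ee_pos: [584.4, -278.4, 121.9]
ee_rot: [-179.8, 0.2, 163.1]
force: [0.6, 0.7, -0.7]
gripper_width: 59.8
gripper_force: 0.0
time_s: 10.08
ee_pos: [585.5, -271.2, 122.9]
ee_rot: [-180.0, 0.1, 163.3]
force: [0.3, -0.5, -0.1]
gripper_width: 59.8
gripper_force: 0.0
shift [-0.0011 -0.0088  0.0859] yaw -0.004 = -0.2 deg
[[307.81628718 210.58698382]
 [306.25376757 127.02430287]
 [398.00669172 128.96496106]]
[396. 126.] [45. 70.] [ 535.2 -188.7   40. ]
```

```bash
python3 -m crank '[{"grip":0.06,"x":-0.001,"y":-0.008,"z":0.02,"yaw":-0.004},{"grip":0.06,"x":-0.001,"y":-0.008,"z":0.05,"yaw":-0.004},{"grip":0.06,"x":-0.001,"y":-0.008,"z":0.075,"yaw":-0.004},{"grip":0.06,"x":-0.001,"y":-0.008,"z":0.084,"yaw":-0.004},{"grip":0.06,"x":-0.001,"y":-0.008,"z":0.084,"yaw":-0.004}]'
python3 -m crank '[{"grip":0.02,"x":0,"y":0,"z":0,"yaw":0},{"grip":0.02,"x":0,"y":0,"z":0,"yaw":0},{"grip":0.02,"x":0,"y":0,"z":0,"yaw":0},{"grip":0.02,"x":0,"y":0,"z":0,"yaw":0},{"grip":0.02,"x":0,"y":0,"z":0,"yaw":0}]' 30
python3 -m crank '[{"grip":0.02,"x":0,"y":0,"z":0,"yaw":0},{"grip":0.02,"x":0,"y":0,"z":-0.01,"yaw":0},{"grip":0.02,"x":0,"y":0,"z":-0.04,"yaw":0},{"grip":0.02,"x":0,"y":0,"z":-0.08,"yaw":0},{"grip":0.02,"x":0,"y":0,"z":-0.12,"yaw":0}]'
python3 -m crank '[{"grip":0.02,"x":0.01,"y":0.03,"z":-0.01,"yaw":0.11},{"grip":0.02,"x":0.02,"y":0.067,"z":-0.01,"yaw":0.22},{"grip":0.02,"x":0.03,"y":0.105,"z":-0.01,"yaw":0.34},{"grip":0.02,"x":0.04,"y":0.143,"z":-0.01,"yaw":0.45},{"grip":0.02,"x":0.05,"y":0.18,"z":-0.01,"yaw":0.56}]'
python3 -c "
from h import *
go(556.3,173.3,170,99.7)"
```

```text
time_s: 10.55
ee_pos: [582.7, -279.6, 36.6]
ee_rot: [180.0, -0.2, 163.4]
force: [-0.1, 0.2, -0.1]
gripper_width: 59.8
gripper_force: 0.0
time_s: 10.97
ee_pos: [583.8, -280.7, 39.0]
ee_rot: [-180.0, 0.1, 163.4]
force: [-0.6, 0.5, 3.0]
gripper_width: 31.7
gripper_force: 30.0
time_s: 11.38
ee_pos: [582.4, -280.2, 158.8]
ee_rot: [180.0, -0.2, 163.4]
force: [0.9, -0.6, -0.1]
gripper_width: 31.7
gripper_force: 30.0
time_s: 11.8
ee_pos: [586.5, -92.2, 168.7]
ee_rot: [180.0, 0.0, 131.0]
force: [0.5, -0.2, -0.5]
gripper_width: 31.7
gripper_force: 30.0
shift [ 0.2202  0.1513 -0.0013] yaw 0.546 = 31.3 deg
```

```bash
python3 -m crank '[{"grip":0.02,"x":0.03,"y":0.021,"z":0,"yaw":0.11},{"grip":0.02,"x":0.06,"y":0.041,"z":0,"yaw":0.22},{"grip":0.02,"x":0.09,"y":0.062,"z":0,"yaw":0.33},{"grip":0.02,"x":0.12,"y":0.082,"z":0,"yaw":0.44},{"grip":0.02,"x":0.15,"y":0.103,"z":0,"yaw":0.546}]'
python3 -m crank '[{"grip":0.02,"x":0.03,"y":0.002,"z":0,"yaw":0},{"grip":0.02,"x":0.06,"y":0.004,"z":0,"yaw":0},{"grip":0.02,"x":0.06,"y":0.004,"z":0,"yaw":0},{"grip":0.02,"x":0.06,"y":0.004,"z":0,"yaw":0},{"grip":0.02,"x":0.06,"y":0.004,"z":0,"yaw":0}]'
python3 -c "
from h import *
go(556.3,173.3,42,99.7)"
```

```text
time_s: 12.22
ee_pos: [564.5, 88.4, 168.5]
ee_rot: [180.0, 0.0, 99.7]
force: [1.1, 0.4, -0.3]
gripper_width: 31.7
gripper_force: 30.0
time_s: 12.63
ee_pos: [558.6, 146.2, 168.2]
ee_rot: [-180.0, 0.0, 100.1]
force: [-0.2, 0.3, -0.6]
gripper_width: 31.6
gripper_force: 30.0
shift [0.0271 0.0025 0.1262] yaw 0.006 = 0.4 deg
```

```bash
python3 -m crank '[{"grip":0.02,"x":0.027,"y":0.002,"z":0,"yaw":0.005},{"grip":0.02,"x":0.027,"y":0.002,"z":0.04,"yaw":0.005},{"grip":0.02,"x":0.027,"y":0.002,"z":0.08,"yaw":0.005},{"grip":0.02,"x":0.027,"y":0.002,"z":0.11,"yaw":0.005},{"grip":0.02,"x":0.027,"y":0.002,"z":0.12,"yaw":0.005}]'
python3 -m crank '[{"grip":0.02,"x":0,"y":0,"z":0.004,"yaw":0},{"grip":0.02,"x":0,"y":0,"z":0.007,"yaw":0},{"grip":0.042,"x":0,"y":0,"z":0.007,"yaw":0},{"grip":0.042,"x":0,"y":0,"z":0.007,"yaw":0},{"grip":0.042,"x":0,"y":0,"z":0.007,"yaw":0}]'
python3 -m crank '[{"grip":0.042,"x":0,"y":0,"z":-0.03,"yaw":0},{"grip":0.042,"x":-0.01,"y":0,"z":-0.07,"yaw":0},{"grip":0.06,"x":-0.03,"y":0,"z":-0.11,"yaw":0},{"grip":0.06,"x":-0.07,"y":0,"z":-0.13,"yaw":-0.1},{"grip":0.06,"x":-0.11,"y":0,"z":-0.13,"yaw":-0.2}]'
python3 -c "
import top
top.go(538,-188,120,163.5)"
```

```text
time_s: 13.05
ee_pos: [553.0, 171.2, 43.6]
ee_rot: [-179.5, 0.1, 99.6]
force: [-0.5, -0.3, -1.0]
gripper_width: 32.0
gripper_force: 30.0
time_s: 13.47
ee_pos: [557.3, 173.8, 42.8]
ee_rot: [179.8, -0.0, 99.7]
force: [-0.0, 0.8, 0.0]
gripper_width: 41.6
gripper_force: 0.0
time_s: 13.88
ee_pos: [577.2, 69.1, 177.7]
ee_rot: [179.3, 0.2, 111.7]
force: [1.0, -0.2, -0.8]
gripper_width: 58.6
gripper_force: 0.0
block [ 513.6 -260.2] [ 8.9 16.1]
block [ 536.5 -187.2] [ 8.9 16.1]
shift [-0.2163 -0.1286  0.0559] yaw -0.904 = -51.8 deg
```

```bash
python3 -m crank '[{"grip":0.06,"x":-0.03,"y":-0.018,"z":0,"yaw":-0.1},{"grip":0.06,"x":-0.06,"y":-0.036,"z":0,"yaw":-0.2},{"grip":0.06,"x":-0.09,"y":-0.053,"z":0,"yaw":-0.3},{"grip":0.06,"x":-0.12,"y":-0.071,"z":0.01,"yaw":-0.4},{"grip":0.06,"x":-0.15,"y":-0.089,"z":0.02,"yaw":-0.5}]'
python3 -m crank '[{"grip":0.06,"x":-0.02,"y":-0.025,"z":0.01,"yaw":-0.1},{"grip":0.06,"x":-0.038,"y":-0.05,"z":0.02,"yaw":-0.2},{"grip":0.06,"x":-0.038,"y":-0.065,"z":0.03,"yaw":-0.3},{"grip":0.06,"x":-0.038,"y":-0.065,"z":0.03,"yaw":-0.405},{"grip":0.06,"x":-0.038,"y":-0.065,"z":0.03,"yaw":-0.405}]'
python3 -m crank '[{"grip":0.06,"x":0,"y":0,"z":0,"yaw":0},{"grip":0.06,"x":0,"y":0,"z":0,"yaw":0},{"grip":0.06,"x":0,"y":0,"z":0,"yaw":0},{"grip":0.06,"x":0,"y":0,"z":0,"yaw":0},{"grip":0.06,"x":0,"y":0,"z":0,"yaw":0}]'
python3 - <<'E'
import top
top.go(537.5,-187.8,37,163.5)
E
```

```text
time_s: 14.35
ee_pos: [545.6, -105.1, 152.2]
ee_rot: [179.9, 0.2, 140.1]
force: [0.1, -0.1, 0.6]
gripper_width: 59.8
gripper_force: 0.0
time_s: 14.77
ee_pos: [531.8, -178.7, 120.9]
ee_rot: [-180.0, -0.0, 163.0]
force: [1.0, 0.6, -0.4]
gripper_width: 60.1
gripper_force: 0.0
time_s: 15.18
ee_pos: [532.8, -177.4, 121.1]
ee_rot: [-180.0, 0.0, 163.1]
force: [0.8, 0.1, -0.8]
gripper_width: 59.8
gripper_force: 0.0
shift [-0.0077 -0.0085  0.084 ] yaw -0.008 = -0.4 deg
```

```bash
python3 -m crank '[{"grip":0.06,"x":-0.008,"y":-0.008,"z":0.02,"yaw":-0.008},{"grip":0.06,"x":-0.008,"y":-0.008,"z":0.05,"yaw":-0.008},{"grip":0.06,"x":-0.008,"y":-0.008,"z":0.075,"yaw":-0.008},{"grip":0.06,"x":-0.008,"y":-0.008,"z":0.083,"yaw":-0.008},{"grip":0.06,"x":-0.008,"y":-0.008,"z":0.083,"yaw":-0.008}]'
python3 -m crank '[{"grip":0.02,"x":0,"y":0,"z":0,"yaw":0},{"grip":0.02,"x":0,"y":0,"z":0,"yaw":0},{"grip":0.02,"x":0,"y":0,"z":0,"yaw":0},{"grip":0.02,"x":0,"y":0,"z":0,"yaw":0},{"grip":0.02,"x":0,"y":0,"z":0,"yaw":0}]' 30
python3 -m crank '[{"grip":0.02,"x":0,"y":0,"z":0,"yaw":0},{"grip":0.02,"x":0,"y":0,"z":-0.01,"yaw":0},{"grip":0.02,"x":0,"y":0,"z":-0.04,"yaw":0},{"grip":0.02,"x":0,"y":0,"z":-0.08,"yaw":0},{"grip":0.02,"x":0,"y":0,"z":-0.12,"yaw":0}]'
python3 -m crank '[{"grip":0.02,"x":0.01,"y":0.03,"z":-0.01,"yaw":0.11},{"grip":0.02,"x":0.02,"y":0.067,"z":-0.01,"yaw":0.22},{"grip":0.02,"x":0.03,"y":0.1,"z":-0.01,"yaw":0.34},{"grip":0.02,"x":0.04,"y":0.133,"z":-0.01,"yaw":0.45},{"grip":0.02,"x":0.05,"y":0.16,"z":-0.01,"yaw":0.56}]'
python3 -c "
from h import *
go(501.1,163.9,170,99.7)"
```

```text
time_s: 15.65
ee_pos: [536.7, -187.3, 36.3]
ee_rot: [180.0, -0.2, 163.5]
force: [-0.0, 1.0, -0.1]
gripper_width: 60.1
gripper_force: 0.0
time_s: 16.07
ee_pos: [538.2, -187.8, 38.5]
ee_rot: [180.0, 0.1, 163.5]
force: [-0.1, 0.4, 3.5]
gripper_width: 31.5
gripper_force: 30.0
time_s: 16.48
ee_pos: [536.7, -187.6, 158.7]
ee_rot: [-180.0, -0.2, 163.5]
force: [1.0, -0.8, -1.1]
gripper_width: 31.9
gripper_force: 30.0
time_s: 16.9
ee_pos: [534.9, -18.3, 168.5]
ee_rot: [180.0, 0.0, 131.1]
force: [-0.0, -0.3, -1.4]
gripper_width: 31.7
gripper_force: 30.0
shift [ 0.1594  0.0943 -0.0015] yaw 0.548 = 31.4 deg
```

```bash
python3 -m crank '[{"grip":0.02,"x":0.025,"y":0.015,"z":0,"yaw":0.11},{"grip":0.02,"x":0.05,"y":0.03,"z":0,"yaw":0.22},{"grip":0.02,"x":0.08,"y":0.046,"z":0,"yaw":0.33},{"grip":0.02,"x":0.11,"y":0.063,"z":0,"yaw":0.44},{"grip":0.02,"x":0.13,"y":0.077,"z":0,"yaw":0.548}]'
python3 -m crank '[{"grip":0.02,"x":0,"y":0,"z":0,"yaw":0},{"grip":0.02,"x":0,"y":0,"z":0,"yaw":0},{"grip":0.02,"x":0,"y":0,"z":0,"yaw":0},{"grip":0.02,"x":0,"y":0,"z":0,"yaw":0},{"grip":0.02,"x":0,"y":0,"z":0,"yaw":0}]'
python3 -c "
from h import *
go(501.1,163.9,42,99.7)
cv2.imwrite('pics/w7.png',grab_frame('wrist')[:,:,::-1])"
```

```text
time_s: 17.32
ee_pos: [505.5, 130.4, 168.3]
ee_rot: [-180.0, -0.0, 99.8]
force: [-0.6, -1.0, -0.9]
gripper_width: 31.7
gripper_force: 30.0
time_s: 17.73
ee_pos: [507.1, 127.1, 167.8]
ee_rot: [-180.0, 0.0, 100.0]
force: [-0.3, -0.7, -0.5]
gripper_width: 31.6
gripper_force: 30.0
shift [0.0373 0.0005 0.1258] yaw 0.005 = 0.3 deg
```

View pics/w7.png

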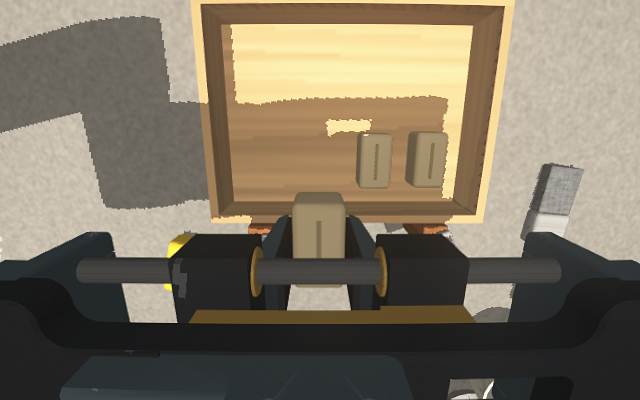

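The wrist view shows two blocks side by side on the floor at (375,160) and (427,160), and the third held at (319,240) with its slot clear.

```bash
python3 -m crank '[{"grip":0.02,"x":0.03,"y":0,"z":0,"yaw":0.005},{"grip":0.02,"x":0.037,"y":0,"z":0.03,"yaw":0.005},{"grip":0.02,"x":0.037,"y":0,"z":0.07,"yaw":0.005},{"grip":0.02,"x":0.037,"y":0,"z":0.1,"yaw":0.005},{"grip":0.02,"x":0.037,"y":0,"z":0.12,"yaw":0.005}]'
python3 -m crank '[{"grip":0.02,"x":0,"y":0,"z":0.004,"yaw":0},{"grip":0.02,"x":0,"y":0,"z":0.007,"yaw":0},{"grip":0.042,"x":0,"y":0,"z":0.007,"yaw":0},{"grip":0.042,"x":0,"y":0,"z":0.007,"yaw":0},{"grip":0.042,"x":0,"y":0,"z":0.007,"yaw":0}]'
python3 -m crank '[{"grip":0.042,"x":0,"y":0,"z":-0.03,"yaw":0},{"grip":0.042,"x":-0.01,"y":0,"z":-0.07,"yaw":0},{"grip":0.06,"x":-0.03,"y":0,"z":-0.11,"yaw":0},{"grip":0.06,"x":-0.07,"y":0,"z":-0.13,"yaw":-0.1},{"grip":0.06,"x":-0.11,"y":0,"z":-0.13,"yaw":-0.2}]'
python3 -c "
import top
top.go(515.5,-260,120,163.5)"
```

```text
time_s: 18.2
ee_pos: [498.9, 163.6, 45.0]
ee_rot: [-179.8, 0.0, 99.7]
force: [-0.4, -0.4, -0.4]
gripper_width: 31.5
gripper_force: 30.0
time_s: 18.62
ee_pos: [501.8, 164.6, 41.8]
ee_rot: [179.8, -0.0, 99.7]
force: [-0.2, 0.3, -0.2]
gripper_width: 41.7
gripper_force: 0.0
time_s: 19.03
ee_pos: [522.0, 59.7, 176.6]
ee_rot: [179.3, 0.2, 111.6]
force: [0.7, -0.7, 0.5]
gripper_width: 58.5
gripper_force: 0.0
block [ 513.4 -260.1] [ 8.9 16.2]
shift [-0.2871 -0.1215  0.055 ] yaw -0.904 = -51.8 deg
```

```bash
python3 -m crank '[{"grip":0.06,"x":-0.03,"y":-0.013,"z":0,"yaw":-0.1},{"grip":0.06,"x":-0.065,"y":-0.026,"z":0,"yaw":-0.2},{"grip":0.06,"x":-0.1,"y":-0.04,"z":0,"yaw":-0.3},{"grip":0.06,"x":-0.135,"y":-0.055,"z":0.01,"yaw":-0.4},{"grip":0.06,"x":-0.17,"y":-0.07,"z":0.02,"yaw":-0.5}]'
python3 -m crank '[{"grip":0.06,"x":-0.02,"y":-0.025,"z":0.01,"yaw":-0.1},{"grip":0.06,"x":-0.04,"y":-0.05,"z":0.02,"yaw":-0.2},{"grip":0.06,"x":-0.06,"y":-0.08,"z":0.03,"yaw":-0.3},{"grip":0.06,"x":-0.07,"y":-0.092,"z":0.03,"yaw":-0.405},{"grip":0.06,"x":-0.07,"y":-0.092,"z":0.03,"yaw":-0.405}]'
python3 -m crank '[{"grip":0.06,"x":0,"y":0,"z":0,"yaw":0},{"grip":0.06,"x":0,"y":0,"z":0,"yaw":0},{"grip":0.06,"x":0,"y":0,"z":0,"yaw":0},{"grip":0.06,"x":0,"y":0,"z":0,"yaw":0},{"grip":0.06,"x":0,"y":0,"z":0,"yaw":0}]'
python3 - <<'E'
import top
top.go(515.5,-260,37,163.5)
E
```

```text
time_s: 19.5
ee_pos: [515.3, -126.3, 151.5]
ee_rot: [179.9, 0.2, 140.1]
force: [0.9, 0.5, 0.7]
gripper_width: 59.9
gripper_force: 0.0
time_s: 19.92
ee_pos: [508.9, -243.3, 120.3]
ee_rot: [-179.9, 0.1, 162.9]
force: [0.9, -0.2, 0.4]
gripper_width: 60.0
gripper_force: 0.0
time_s: 20.33
ee_pos: [509.2, -238.8, 120.9]
ee_rot: [-180.0, 0.0, 163.1]
force: [0.2, 0.2, 0.1]
gripper_width: 60.0
gripper_force: 0.0
block [ 583.7 -332.4] [30.9  2.7]
shift [-0.0121 -0.0183  0.0839] yaw -0.007 = -0.4 deg
```

```bash
python3 -m crank '[{"grip":0.06,"x":-0.012,"y":-0.018,"z":0,"yaw":-0.007},{"grip":0.06,"x":-0.012,"y":-0.018,"z":0.03,"yaw":-0.007},{"grip":0.06,"x":-0.012,"y":-0.018,"z":0.065,"yaw":-0.007},{"grip":0.06,"x":-0.012,"y":-0.018,"z":0.083,"yaw":-0.007},{"grip":0.06,"x":-0.012,"y":-0.018,"z":0.083,"yaw":-0.007}]'
python3 -m crank '[{"grip":0.02,"x":0,"y":0,"z":0,"yaw":0},{"grip":0.02,"x":0,"y":0,"z":0,"yaw":0},{"grip":0.02,"x":0,"y":0,"z":0,"yaw":0},{"grip":0.02,"x":0,"y":0,"z":0,"yaw":0},{"grip":0.02,"x":0,"y":0,"z":0,"yaw":0}]' 30
python3 -m crank '[{"grip":0.02,"x":0,"y":0,"z":0,"yaw":0},{"grip":0.02,"x":0,"y":0,"z":-0.01,"yaw":0},{"grip":0.02,"x":0,"y":0,"z":-0.04,"yaw":0},{"grip":0.02,"x":0,"y":0,"z":-0.08,"yaw":0},{"grip":0.02,"x":0,"y":0,"z":-0.12,"yaw":0}]'
python3 -m crank '[{"grip":0.02,"x":0.01,"y":0.03,"z":-0.01,"yaw":0.11},{"grip":0.02,"x":0.02,"y":0.067,"z":-0.01,"yaw":0.22},{"grip":0.02,"x":0.03,"y":0.1,"z":-0.01,"yaw":0.34},{"grip":0.02,"x":0.04,"y":0.133,"z":-0.01,"yaw":0.45},{"grip":0.02,"x":0.05,"y":0.16,"z":-0.01,"yaw":0.56}]'
python3 -c "
from h import *
go(445.9,154.5,170,99.7)"
```

```text
time_s: 20.8
ee_pos: [514.9, -260.0, 35.9]
ee_rot: [180.0, -0.1, 163.5]
force: [-0.4, 0.4, -0.7]
gripper_width: 59.9
gripper_force: 0.0
time_s: 21.22
ee_pos: [515.3, -260.4, 37.9]
ee_rot: [-180.0, 0.0, 163.5]
force: [-0.6, 1.3, 0.8]
gripper_width: 31.7
gripper_force: 30.0
time_s: 21.63
ee_pos: [514.4, -260.2, 158.8]
ee_rot: [180.0, -0.1, 163.5]
force: [1.3, -1.3, 0.2]
gripper_width: 31.8
gripper_force: 30.0
time_s: 22.05
ee_pos: [512.6, -91.0, 168.5]
ee_rot: [179.9, 0.0, 131.1]
force: [-0.1, 0.5, 0.4]
gripper_width: 31.9
gripper_force: 30.0
shift [ 0.2289  0.111  -0.0015] yaw 0.547 = 31.4 deg
```

```bash
python3 -m crank '[{"grip":0.02,"x":0.03,"y":0.014,"z":0,"yaw":0.11},{"grip":0.02,"x":0.065,"y":0.031,"z":0,"yaw":0.22},{"grip":0.02,"x":0.1,"y":0.048,"z":0,"yaw":0.33},{"grip":0.02,"x":0.135,"y":0.065,"z":0,"yaw":0.44},{"grip":0.02,"x":0.17,"y":0.083,"z":0,"yaw":0.547}]'
python3 -m crank '[{"grip":0.02,"x":0.02,"y":0,"z":0,"yaw":0},{"grip":0.02,"x":0.02,"y":0,"z":0,"yaw":0},{"grip":0.02,"x":0.02,"y":0,"z":0,"yaw":0},{"grip":0.02,"x":0.02,"y":0,"z":0,"yaw":0},{"grip":0.02,"x":0.02,"y":0,"z":0,"yaw":0}]'
python3 -c "
from h import *
go(445.9,154.5,42,99.7)"
```

```text
time_s: 22.47
ee_pos: [462.7, 88.0, 168.3]
ee_rot: [180.0, 0.0, 100.2]
force: [1.1, -0.6, -0.3]
gripper_width: 31.9
gripper_force: 30.0
time_s: 22.88
ee_pos: [460.3, 105.2, 167.8]
ee_rot: [180.0, 0.0, 100.4]
force: [-0.7, 0.8, -1.1]
gripper_width: 32.0
gripper_force: 30.0
shift [ 0.0511 -0.0052  0.1258] yaw 0.013 = 0.7 deg
```

```bash
python3 -m crank '[{"grip":0.02,"x":0.03,"y":-0.003,"z":0,"yaw":0.01},{"grip":0.02,"x":0.051,"y":-0.005,"z":0,"yaw":0.01},{"grip":0.02,"x":0.051,"y":-0.005,"z":0.04,"yaw":0.01},{"grip":0.02,"x":0.051,"y":-0.005,"z":0.08,"yaw":0.01},{"grip":0.02,"x":0.051,"y":-0.005,"z":0.115,"yaw":0.01}]'
python3 -m crank '[{"grip":0.02,"x":0,"y":0,"z":0.009,"yaw":0},{"grip":0.02,"x":0,"y":0,"z":0.012,"yaw":0},{"grip":0.042,"x":0,"y":0,"z":0.012,"yaw":0},{"grip":0.042,"x":0,"y":0,"z":0.012,"yaw":0},{"grip":0.042,"x":0,"y":0,"z":0.012,"yaw":0}]'
python3 -m crank '[{"grip":0.042,"x":0,"y":0,"z":-0.03,"yaw":0},{"grip":0.042,"x":-0.01,"y":0,"z":-0.07,"yaw":0},{"grip":0.02,"x":-0.03,"y":0,"z":-0.11,"yaw":0},{"grip":0,"x":-0.07,"y":0,"z":-0.15,"yaw":0},{"grip":0,"x":-0.1,"y":0.02,"z":-0.19,"yaw":0}]'
python3 -m crank '[{"grip":0,"x":0,"y":0,"z":0,"yaw":0},{"grip":0,"x":0,"y":0,"z":0,"yaw":0},{"grip":0,"x":0,"y":0,"z":0,"yaw":0},{"grip":0,"x":0,"y":0,"z":0,"yaw":0},{"grip":0,"x":0,"y":0,"z":0,"yaw":0}]'
python3 - <<'E'
from h import *
import pickle
print(state()["ee_pos"])
w=grab_frame('wrist')[:,:,::-1];pickle.dump(camera_model("wrist"),open("w8.pkl","wb"));cv2.imwrite("pics/w8.png",w)
t=grab_frame('top')[:,:,::-1];cv2.imwrite("pics/t8.png",t)
o=np.vstack([cv2.resize(w[:250],(640,250)),cv2.resize(t[140:270,120:420],(640,277))]);cv2.imwrite("pics/o8.png",o)
E
```

```text
time_s: 23.3
ee_pos: [446.1, 154.6, 51.4]
ee_rot: [179.9, 0.0, 99.9]
force: [0.3, 0.4, -0.9]
gripper_width: 31.9
gripper_force: 30.0
time_s: 23.72
ee_pos: [447.2, 155.3, 41.6]
ee_rot: [179.8, -0.0, 99.9]
force: [0.1, -1.1, 0.4]
gripper_width: 42.0
gripper_force: 0.0
time_s: 24.13
ee_pos: [470.3, 74.8, 211.9]
ee_rot: [179.9, 0.0, 100.0]
force: [0.8, 1.9, -0.4]
gripper_width: 24.4
gripper_force: 0.0
time_s: 24.55
ee_pos: [470.6, 76.6, 207.7]
ee_rot: [-179.8, -0.0, 100.0]
force: [0.1, -0.2, -0.2]
gripper_width: 0.5
gripper_force: 0.0
[470.57094689  76.56438704 207.68073251]
```

View pics/o8.png

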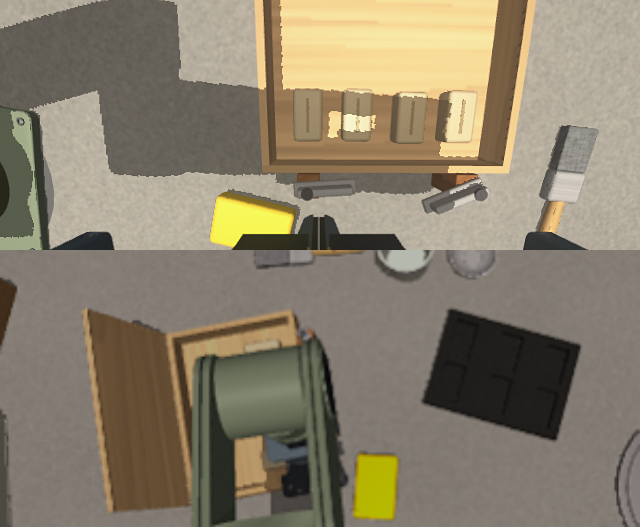

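The composite shows all four blocks lying side by side in the case at (308,114), (358,114), (409,117) and (460,115), and the mould is empty. Button A has its pivot at (308,193) and tip at (355,188); B has its pivot at (481,195) and tip at (425,208). Next I go over the lid and behind it.

```bash
cat >> h.py <<'E'
C0=np.array([522,208.]);CA=np.radians(99.7);CX=np.array([np.cos(CA),np.sin(CA)]);CY=np.array([-CX[1],CX[0]])
def incase(p): d=np.array(p)[:2]-C0; return np.round([d@CX,d@CY,p[2]],1)
def wc(x,y): return C0+x*CX+y*CY
E
python3 - <<'E'
from h import *
import pickle
m=pickle.load(open("w8.pkl","rb"))
for p,z in(((308,193),97),((355,188),97),((481,195),97),((425,208),97),((265,170),60),((508,172),60),((282,154),8),((488,159),8)): print(p,z,incase(plane(m,[p],z)[0]))
E
python3 -m crank '[{"grip":0,"x":0,"y":0.02,"z":-0.035,"yaw":0},{"grip":0,"x":0,"y":0.04,"z":-0.07,"yaw":0},{"grip":0,"x":0.02,"y":0.06,"z":-0.1,"yaw":0},{"grip":0,"x":0.05,"y":0.073,"z":-0.11,"yaw":0},{"grip":0,"x":0.08,"y":0.073,"z":-0.11,"yaw":0}]'
python3 -m crank '[{"grip":0,"x":0.03,"y":0,"z":0,"yaw":0},{"grip":0,"x":0.06,"y":0,"z":0,"yaw":0},{"grip":0,"x":0.09,"y":0,"z":0,"yaw":0},{"grip":0,"x":0.12,"y":0,"z":0,"yaw":0},{"grip":0,"x":0.12,"y":0,"z":0,"yaw":0}]'
python3 -c "
from h import *
s=state();print(incase(s['ee_pos']))
go(*wc(172,0),315,99.7)"
```

```text
(308, 193) 97 [-112.8   83.4   97. ]
(355, 188) 97 [-107.5   37.9   97. ]
(481, 195) 97 [-113.5  -86.5   97. ]
(425, 208) 97 [-127.2  -32.3   97. ]
(265, 170) 60 [-96.6 131.4  60. ]
(508, 172) 60 [ -96.4 -134.9   60. ]
(282, 154) 8 [-84.8 119.2   8. ]
(488, 159) 8 [ -88.6 -141.4    8. ]
time_s: 25.07
ee_pos: [533.1, 169.3, 321.4]
ee_rot: [179.6, -0.0, 99.9]
force: [-0.3, 0.3, -0.2]
gripper_width: 0.2
gripper_force: 0.0
time_s: 25.48
ee_pos: [507.5, 290.8, 317.6]
ee_rot: [-179.9, -0.1, 100.3]
force: [0.9, -0.4, 0.2]
gripper_width: 0.5
gripper_force: 0.0
[8.410e+01 3.000e-01 3.176e+02]
shift [0.0879 0.0012 0.0026] yaw 0.01 = 0.6 deg
```

```bash
python3 -m crank '[{"grip":0,"x":0.03,"y":0,"z":0,"yaw":0.01},{"grip":0,"x":0.06,"y":0,"z":0,"yaw":0.01},{"grip":0,"x":0.09,"y":0,"z":0,"yaw":0.01},{"grip":0,"x":0.09,"y":0,"z":0,"yaw":0.01},{"grip":0,"x":0.09,"y":0,"z":0,"yaw":0.01}]'
python3 -m crank '[{"grip":0,"x":0,"y":0,"z":0.02,"yaw":0},{"grip":0,"x":0,"y":0,"z":0.04,"yaw":0},{"grip":0,"x":0,"y":0,"z":0.06,"yaw":0},{"grip":0,"x":0,"y":0,"z":0.08,"yaw":0},{"grip":0,"x":0,"y":0,"z":0.08,"yaw":0}]'
python3 -c "
from h import *
s=state();print(incase(s['ee_pos']),s['qpos'])"
```

```text
time_s: 25.9
ee_pos: [492.9, 375.3, 317.7]
ee_rot: [-179.9, 0.1, 99.5]
force: [0.2, -1.1, 0.4]
gripper_width: 0.6
gripper_force: 0.0
time_s: 26.32
ee_pos: [492.2, 372.5, 235.0]
ee_rot: [-179.6, 0.2, 99.3]
force: [-1.1, 1.3, -2.4]
gripper_width: 0.1
gripper_force: 0.9
[167.2   1.6 235. ] [3.60395415e+01 2.21329461e+01 8.28054858e+01 1.80127972e-02
 7.54535531e+01 2.67153003e+01]
```

```bash
python3 -m crank '[{"grip":0,"x":-0.017,"y":0,"z":0,"yaw":0},{"grip":0,"x":-0.034,"y":0,"z":0,"yaw":0},{"grip":0,"x":-0.051,"y":0,"z":0.001,"yaw":0},{"grip":0,"x":-0.068,"y":0,"z":0.002,"yaw":0},{"grip":0,"x":-0.085,"y":0,"z":0.004,"yaw":0}]'
python3 -m crank '[{"grip":0,"x":-0.015,"y":0,"z":0.004,"yaw":0},{"grip":0,"x":-0.03,"y":0,"z":0.01,"yaw":0},{"grip":0,"x":-0.045,"y":0,"z":0.018,"yaw":0},{"grip":0,"x":-0.06,"y":0,"z":0.028,"yaw":0},{"grip":0,"x":-0.073,"y":0,"z":0.038,"yaw":0}]'
python3 -c "
from h import *
s=state();print(incase(s['ee_pos']),s['force'])
cv2.imwrite('pics/s9.png',grab_frame('scene')[90:290,320:560,::-1])"
```

```text
time_s: 26.73
ee_pos: [508.0, 289.6, 236.5]
ee_rot: [179.9, -0.1, 99.3]
force: [-0.2, 3.0, -0.6]
gripper_width: 0.4
gripper_force: 1.1
time_s: 27.15
ee_pos: [520.2, 216.7, 197.3]
ee_rot: [179.9, 0.0, 99.4]
force: [0.7, 1.7, 1.5]
gripper_width: 0.6
gripper_force: 0.8
[  8.8   0.3 197.3] [0.69016529 1.67523878 1.45493519]
```

View pics/s9.png

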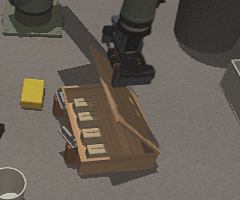

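The scene crop shows the lid about half closed under the fingers at (125,80), with the four blocks visible flat in the case. I continue along the arc.

```bash
python3 -m crank '[{"grip":0,"x":-0.01,"y":0,"z":0.012,"yaw":0},{"grip":0,"x":-0.019,"y":0,"z":0.025,"yaw":0},{"grip":0,"x":-0.028,"y":0,"z":0.039,"yaw":0},{"grip":0,"x":-0.036,"y":0,"z":0.055,"yaw":0},{"grip":0,"x":-0.045,"y":0,"z":0.074,"yaw":0}]'
python3 -m crank '[{"grip":0,"x":-0.002,"y":0,"z":0.01,"yaw":0},{"grip":0,"x":-0.004,"y":0,"z":0.02,"yaw":0},{"grip":0,"x":-0.006,"y":0,"z":0.028,"yaw":0},{"grip":0,"x":-0.008,"y":0,"z":0.034,"yaw":0},{"grip":0,"x":-0.008,"y":0,"z":0.036,"yaw":0}]'
python3 -m crank '[{"grip":0,"x":0,"y":0,"z":0.001,"yaw":0},{"grip":0,"x":0,"y":0,"z":0.002,"yaw":0},{"grip":0,"x":0,"y":0,"z":0.003,"yaw":0},{"grip":0,"x":0,"y":0,"z":0.004,"yaw":0},{"grip":0,"x":0,"y":0,"z":0.004,"yaw":0}]'
python3 -c "
from h import *
s=state();print(incase(s['ee_pos']),s['force'])"
```

```text
time_s: 27.62
ee_pos: [527.3, 173.4, 123.5]
ee_rot: [179.9, 0.0, 99.4]
force: [0.8, 0.9, 1.4]
gripper_width: 0.8
gripper_force: 0.6
time_s: 28.03
ee_pos: [527.8, 166.0, 86.3]
ee_rot: [-180.0, 0.0, 99.4]
force: [-0.7, -0.6, 1.2]
gripper_width: 0.6
gripper_force: 0.5
time_s: 28.45
ee_pos: [528.1, 166.3, 83.1]
ee_rot: [180.0, 0.0, 99.4]
force: [0.3, 0.0, 1.1]
gripper_width: -0.0
gripper_force: 0.1
[-42.1   1.   83.1] [0.25989767 0.0470323  1.1308497 ]
```

```bash
for i in 1 2 ; do python3 -m crank '[{"grip":0,"x":0,"y":0,"z":0.0005,"yaw":0},{"grip":0,"x":0,"y":0,"z":0.001,"yaw":0},{"grip":0,"x":0,"y":0,"z":0.0015,"yaw":0},{"grip":0,"x":0,"y":0,"z":0.0015,"yaw":0},{"grip":0,"x":0,"y":0,"z":0.0015,"yaw":0}]' | grep -E "pos|^force"; done
```

```text
ee_pos: [528.1, 166.2, 82.2]
force: [-1.3, -0.8, 6.3]
ee_pos: [528.1, 166.2, 82.2]
force: [-3.1, -0.2, 15.0]
```

```bash
python3 -m crank '[{"grip":0,"x":0,"y":0,"z":0.001,"yaw":0},{"grip":0,"x":0,"y":0,"z":0.0015,"yaw":0},{"grip":0,"x":0,"y":0,"z":0.0015,"yaw":0},{"grip":0,"x":0,"y":0,"z":-0.02,"yaw":0},{"grip":0,"x":0,"y":0,"z":-0.06,"yaw":0}]'
python3 -m crank '[{"grip":0,"x":-0.035,"y":-0.018,"z":0,"yaw":0},{"grip":0,"x":-0.07,"y":-0.036,"z":0,"yaw":0},{"grip":0,"x":-0.1,"y":-0.054,"z":0,"yaw":0},{"grip":0,"x":-0.1,"y":-0.054,"z":0,"yaw":0},{"grip":0,"x":-0.1,"y":-0.054,"z":0,"yaw":0}]'
cat >> h.py <<'E'
def swing(which,phis,r=30,gap=20,z=96):
    "waypoints (tool shifts m, yaw rad) from now, finger behind the fin of button at angles phis"
    s=state();Y=s["ee_rot"][2];a=np.radians(Y);sg=1 if which=="A" else -1
    for p in phis:
        u=np.array([np.sin(p),-sg*np.cos(p)]);n=-np.array([np.cos(p),sg*np.sin(p)])
        q=np.array([-115+1,sg*85-1])+r*u+gap*n; w=wc(*q); d=np.r_[w,z]-s["ee_pos"]
        yaw=99.7+sg*np.degrees(p)
        t=np.array([d[0]*np.cos(a)+d[1]*np.sin(a), d[0]*np.sin(a)-d[1]*np.cos(a), -d[2]])/1000
        print(round(p,2),t.round(4),"yaw",round(np.radians((Y-yaw+180)%360-180),3))
E
python3 - <<'E'
from h import *
swing("A",[0],gap=30)
print(incase(state()["ee_pos"]))
cv2.imwrite("pics/t10.png",cv2.resize(grab_frame("top")[150:270,150:300,::-1],None,fx=4,fy=4,interpolation=2))
E
```

```text
time_s: 29.7
ee_pos: [524.9, 165.4, 137.1]
ee_rot: [-179.5, 0.1, 99.4]
force: [0.2, -0.2, -0.9]
gripper_width: 0.2
gripper_force: 0.0
time_s: 30.12
ee_pos: [490.4, 57.7, 140.1]
ee_rot: [180.0, -0.0, 99.2]
force: [0.6, -0.1, 0.4]
gripper_width: 0.2
gripper_force: 0.0
0 [-0.0011  0.0024  0.0441] yaw -0.009
[-142.9   56.4  140.1]
```

View pics/t10.png

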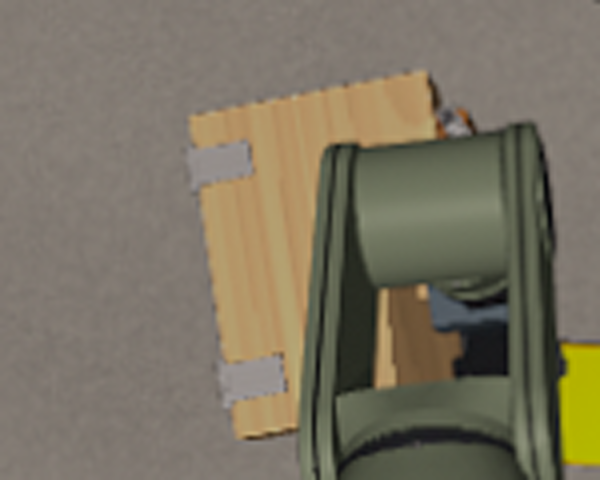

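The top view shows the lid flat on the case, edges aligned, with its corners at crop (190,115), (430,72) and (235,438). Now the fingers go down outside button A.

```bash
python3 -m crank '[{"grip":0,"x":-0.001,"y":0.002,"z":0.015,"yaw":-0.008},{"grip":0,"x":-0.001,"y":0.002,"z":0.03,"yaw":-0.008},{"grip":0,"x":-0.001,"y":0.002,"z":0.043,"yaw":-0.008},{"grip":0,"x":-0.001,"y":0.002,"z":0.043,"yaw":-0.008},{"grip":0,"x":-0.001,"y":0.002,"z":0.043,"yaw":-0.008}]'
python3 - <<'E'
from h import *
swing("A",[0,.12,.24,.36,.48])
E
```

```text
time_s: 30.58
ee_pos: [493.2, 59.1, 96.4]
ee_rot: [-179.9, -0.0, 99.9]
force: [0.2, -0.0, 0.4]
gripper_width: 0.2
gripper_force: 0.0
0 [ 0.008  -0.0005  0.0004] yaw 0.004
0.12 [0.0117 0.0017 0.0004] yaw -0.116
0.24 [0.0157 0.0034 0.0004] yaw -0.236
0.36 [0.0198 0.0046 0.0004] yaw -0.356
0.48 [0.0241 0.0054 0.0004] yaw -0.476
```

```bash
python3 -m crank '[{"grip":0,"x":0.008,"y":0,"z":0,"yaw":0},{"grip":0,"x":0.0117,"y":0.0017,"z":0,"yaw":-0.116},{"grip":0,"x":0.0157,"y":0.0034,"z":0,"yaw":-0.236},{"grip":0,"x":0.0198,"y":0.0046,"z":0,"yaw":-0.356},{"grip":0,"x":0.0241,"y":0.0054,"z":0,"yaw":-0.476}]'
python3 - <<'E'
from h import *
swing("A",[.6,.72,.84,.96,1.08])
E
```

```text
time_s: 31.0
ee_pos: [495.7, 83.3, 97.8]
ee_rot: [179.9, 0.2, 127.5]
force: [1.8, -2.1, -2.2]
gripper_width: 0.1
gripper_force: 1.5
0.6 [0.0049 0.0014 0.0018] yaw -0.115
0.72 [0.0088 0.0031 0.0018] yaw -0.235
0.84 [0.013  0.0044 0.0018] yaw -0.355
0.96 [0.0172 0.0051 0.0018] yaw -0.475
1.08 [0.0215 0.0054 0.0018] yaw -0.595
```

```bash
python3 -m crank '[{"grip":0,"x":0.0049,"y":0.0014,"z":0.001,"yaw":-0.115},{"grip":0,"x":0.0088,"y":0.0031,"z":0.001,"yaw":-0.235},{"grip":0,"x":0.013,"y":0.0044,"z":0.001,"yaw":-0.355},{"grip":0,"x":0.0172,"y":0.0051,"z":0.001,"yaw":-0.475},{"grip":0,"x":0.0215,"y":0.0054,"z":0.001,"yaw":-0.595}]'
python3 - <<'E'
from h import *
swing("A",[1.2,1.32,1.44,1.57]);swing("A",[1.57],gap=19)
E
```

```text
time_s: 31.42
ee_pos: [487.9, 104.1, 97.4]
ee_rot: [179.9, 0.3, 161.6]
force: [1.4, -1.8, -0.8]
gripper_width: 0.2
gripper_force: 1.5
1.2 [0.0045 0.0014 0.0014] yaw -0.12
1.32 [0.0085 0.0031 0.0014] yaw -0.24
1.44 [0.0126 0.0043 0.0014] yaw -0.36
1.57 [0.0173 0.0051 0.0014] yaw -0.49
1.57 [0.0182 0.0046 0.0014] yaw -0.49
```

```bash
python3 -m crank '[{"grip":0,"x":0.0045,"y":0.0014,"z":0.001,"yaw":-0.12},{"grip":0,"x":0.0085,"y":0.0031,"z":0.001,"yaw":-0.24},{"grip":0,"x":0.0126,"y":0.0043,"z":0.001,"yaw":-0.36},{"grip":0,"x":0.0173,"y":0.0051,"z":0.001,"yaw":-0.49},{"grip":0,"x":0.0182,"y":0.0046,"z":0.001,"yaw":-0.49}]'
python3 -m crank '[{"grip":0,"x":0.001,"y":0,"z":0,"yaw":0},{"grip":0,"x":0.001,"y":0,"z":0,"yaw":0},{"grip":0,"x":0.002,"y":0,"z":0,"yaw":0},{"grip":0,"x":0.002,"y":0,"z":0,"yaw":0},{"grip":0,"x":0.002,"y":0,"z":0,"yaw":0}]'
python3 -c "
from h import *
s=state();print(incase(s['ee_pos']),s['force'],s['torque'])"
```

```text
time_s: 31.83
ee_pos: [473.5, 115.1, 96.9]
ee_rot: [180.0, 0.6, -170.5]
force: [7.3, 1.1, -2.1]
gripper_width: 0.3
gripper_force: 3.5
time_s: 32.25
ee_pos: [473.4, 115.0, 97.0]
ee_rot: [179.9, 0.8, -170.8]
force: [8.5, 1.5, -3.8]
gripper_width: 0.1
gripper_force: 4.4
[-83.5  63.5  97. ] [ 8.4739444   1.47872894 -3.79254696] [ 0.54159295 -1.71004983 -0.01980192]
```

```bash
python3 -m crank '[{"grip":0,"x":0.002,"y":0,"z":0,"yaw":0},{"grip":0,"x":0.002,"y":0,"z":0,"yaw":0},{"grip":0,"x":-0.01,"y":0,"z":-0.01,"yaw":0},{"grip":0,"x":-0.02,"y":0,"z":-0.03,"yaw":0},{"grip":0,"x":-0.02,"y":0,"z":-0.06,"yaw":0}]'
python3 -m crank '[{"grip":0,"x":-0.015,"y":0.012,"z":0,"yaw":0.12},{"grip":0,"x":-0.03,"y":0.024,"z":0,"yaw":0.24},{"grip":0,"x":-0.05,"y":0.036,"z":0,"yaw":0.36},{"grip":0,"x":-0.07,"y":0.048,"z":0,"yaw":0.48},{"grip":0,"x":-0.08,"y":0.06,"z":0,"yaw":0.6}]'
python3 -m crank '[{"grip":0,"x":0,"y":0,"z":0,"yaw":0.12},{"grip":0,"x":0,"y":0,"z":0,"yaw":0.24},{"grip":0,"x":0,"y":0,"z":0,"yaw":0.36},{"grip":0,"x":0,"y":0,"z":0,"yaw":0.48},{"grip":0,"x":0,"y":0,"z":0,"yaw":0.6}]'
python3 - <<'E'
from h import *
swing("B",[-.35],gap=32)
print(incase(state()["ee_pos"]))
cv2.imwrite("pics/w11.png",grab_frame("wrist")[:,:,::-1])
cv2.imwrite("pics/t11.png",cv2.resize(grab_frame("top")[150:270,150:300,::-1],None,fx=4,fy=4,interpolation=2))
E
```

```text
time_s: 32.67
ee_pos: [488.2, 117.1, 154.7]
ee_rot: [180.0, -0.1, -170.8]
force: [1.0, -1.0, -0.3]
gripper_width: 0.4
gripper_force: 0.0
time_s: 33.08
ee_pos: [559.0, 190.3, 156.0]
ee_rot: [179.9, 0.1, 154.5]
force: [0.4, 0.7, 0.3]
gripper_width: 0.1
gripper_force: 0.0
time_s: 33.5
ee_pos: [556.9, 189.4, 155.8]
ee_rot: [179.9, -0.0, 120.1]
force: [0.4, -0.8, 0.0]
gripper_width: 0.3
gripper_force: 0.0
-0.35 [-0.135  -0.0103  0.0598] yaw 0.007
[-24.2 -31.3 155.8]
```

View pics/w11.png

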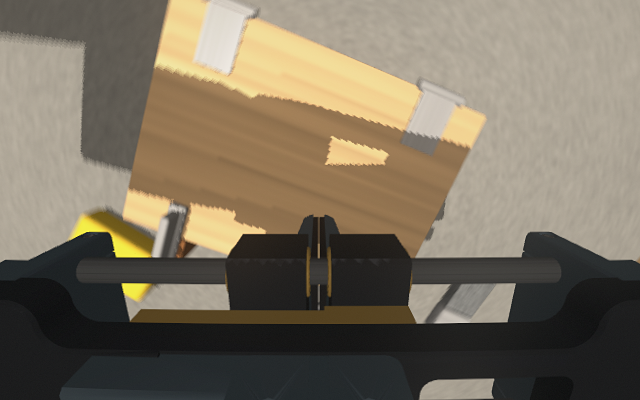

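The wrist view shows button A lying over the shut lid at (172,230). On to B.

```bash
python3 -m crank '[{"grip":0,"x":-0.035,"y":-0.003,"z":0,"yaw":0.007},{"grip":0,"x":-0.07,"y":-0.006,"z":0,"yaw":0.007},{"grip":0,"x":-0.105,"y":-0.01,"z":0,"yaw":0.007},{"grip":0,"x":-0.135,"y":-0.01,"z":0,"yaw":0.007},{"grip":0,"x":-0.135,"y":-0.01,"z":0,"yaw":0.007}]'
python3 - <<'E'
from h import *
import pickle
swing("B",[-.35],gap=32)
w=grab_frame("wrist")[:,:,::-1];cv2.imwrite("pics/w12.png",w)
E
```

```text
time_s: 34.02
ee_pos: [619.6, 62.9, 155.5]
ee_rot: [179.9, 0.2, 120.0]
force: [0.6, -0.6, 0.3]
gripper_width: 0.6
gripper_force: 0.0
-0.35 [ 0.0058 -0.001   0.0595] yaw 0.005
```

View pics/w12.png

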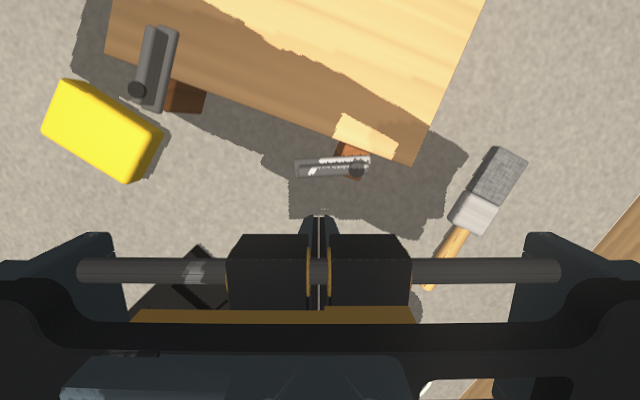

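The wrist view shows button B at (333,163), pivot (357,168), parallel to the fingers, which are clear outside it at (318,218). A lies square across with its pivot at (137,90). Down and swing B.

```bash
python3 -m crank '[{"grip":0,"x":0.002,"y":0,"z":0.02,"yaw":0.005},{"grip":0,"x":0.002,"y":0,"z":0.04,"yaw":0.005},{"grip":0,"x":0.002,"y":0,"z":0.058,"yaw":0.005},{"grip":0,"x":0.002,"y":0,"z":0.058,"yaw":0.005},{"grip":0,"x":0.002,"y":0,"z":0.058,"yaw":0.005}]'
python3 - <<'E'
from h import *
swing("B",[-.35,-.23,-.11,0.01,.13])
E
```

```text
time_s: 34.48
ee_pos: [614.9, 69.8, 96.6]
ee_rot: [-179.9, -0.1, 119.9]
force: [-0.8, 0.1, 0.7]
gripper_width: 0.1
gripper_force: 0.0
-0.35 [ 0.0095 -0.0004  0.0006] yaw 0.003
-0.23 [ 0.0133 -0.0025  0.0006] yaw 0.123
-0.11 [ 0.0172 -0.0042  0.0006] yaw 0.243
0.01 [ 0.0214 -0.0054  0.0006] yaw 0.363
0.13 [ 0.0257 -0.0062  0.0006] yaw 0.483
```

```bash
python3 -m crank '[{"grip":0,"x":0.0095,"y":0,"z":0,"yaw":0},{"grip":0,"x":0.0133,"y":-0.0025,"z":0,"yaw":0.123},{"grip":0,"x":0.0172,"y":-0.0042,"z":0,"yaw":0.243},{"grip":0,"x":0.0214,"y":-0.0054,"z":0,"yaw":0.363},{"grip":0,"x":0.0257,"y":-0.0062,"z":0,"yaw":0.483}]'
python3 - <<'E'
from h import *
swing("B",[.25,.37,.49,.61,.73])
E
```

```text
time_s: 34.9
ee_pos: [597.9, 88.1, 98.5]
ee_rot: [179.8, 0.1, 91.9]
force: [0.9, -3.1, -1.6]
gripper_width: 0.6
gripper_force: 1.6
0.25 [ 0.0046 -0.0033  0.0025] yaw 0.114
0.37 [ 0.0086 -0.0051  0.0025] yaw 0.234
0.49 [ 0.0127 -0.0063  0.0025] yaw 0.354
0.61 [ 0.017  -0.0071  0.0025] yaw 0.474
0.73 [ 0.0213 -0.0073  0.0025] yaw 0.594
```

```bash
python3 -m crank '[{"grip":0,"x":0.0046,"y":-0.0033,"z":0.002,"yaw":0.114},{"grip":0,"x":0.0086,"y":-0.0051,"z":0.002,"yaw":0.234},{"grip":0,"x":0.0127,"y":-0.0063,"z":0.002,"yaw":0.354},{"grip":0,"x":0.017,"y":-0.0071,"z":0.002,"yaw":0.474},{"grip":0,"x":0.0213,"y":-0.0073,"z":0.002,"yaw":0.594}]'
python3 - <<'E'
from h import *
swing("B",[.85,.97,1.09,1.21,1.33])
E
```

```text
time_s: 35.32
ee_pos: [590.0, 108.9, 96.9]
ee_rot: [179.8, -0.0, 57.9]
force: [-0.4, -3.8, 0.6]
gripper_width: 0.3
gripper_force: 1.6
0.85 [ 0.0039 -0.0023  0.0009] yaw 0.12
0.97 [ 0.0079 -0.0041  0.0009] yaw 0.24
1.09 [ 0.012  -0.0053  0.0009] yaw 0.36
1.21 [ 0.0163 -0.006   0.0009] yaw 0.48
1.33 [ 0.0206 -0.0062  0.0009] yaw 0.6
```

```bash
python3 -m crank '[{"grip":0,"x":0.0039,"y":-0.0023,"z":0.001,"yaw":0.12},{"grip":0,"x":0.0079,"y":-0.0041,"z":0.001,"yaw":0.24},{"grip":0,"x":0.012,"y":-0.0053,"z":0.001,"yaw":0.36},{"grip":0,"x":0.0163,"y":-0.006,"z":0.001,"yaw":0.48},{"grip":0,"x":0.0206,"y":-0.0062,"z":0.001,"yaw":0.6}]'
python3 - <<'E'
from h import *
swing("B",[1.45,1.57]);swing("B",[1.57],gap=18);swing("B",[1.57],gap=16)
E
```

```text
time_s: 35.73
ee_pos: [594.6, 129.9, 95.7]
ee_rot: [179.9, 0.0, 23.5]
force: [-2.1, -3.1, 1.3]
gripper_width: 0.4
gripper_force: 1.5
1.45 [ 0.0046 -0.0015 -0.0003] yaw 0.12
1.57 [ 0.0086 -0.0032 -0.0003] yaw 0.24
1.57 [ 0.0105 -0.0027 -0.0003] yaw 0.24
1.57 [ 0.0125 -0.0023 -0.0003] yaw 0.24
```

```bash
python3 -m crank '[{"grip":0,"x":0.0046,"y":-0.0015,"z":0,"yaw":0.12},{"grip":0,"x":0.0086,"y":-0.0032,"z":0,"yaw":0.24},{"grip":0,"x":0.0105,"y":-0.0027,"z":0,"yaw":0.24},{"grip":0,"x":0.0115,"y":-0.0025,"z":0,"yaw":0.24},{"grip":0,"x":0.0125,"y":-0.0023,"z":0,"yaw":0.24}]'
python3 -m crank '[{"grip":0,"x":0.001,"y":0,"z":0,"yaw":0},{"grip":0,"x":0.002,"y":0,"z":0,"yaw":0},{"grip":0,"x":0.003,"y":0,"z":0,"yaw":0},{"grip":0,"x":0.003,"y":0,"z":0,"yaw":0},{"grip":0,"x":0.003,"y":0,"z":0,"yaw":0}]'
```

```text
time_s: 36.15
ee_pos: [599.5, 136.5, 95.5]
ee_rot: [180.0, 0.7, 10.0]
force: [-16.4, -4.2, 11.4]
gripper_width: 0.7
gripper_force: 8.2
time_s: 36.57
ee_pos: [599.8, 136.6, 95.5]
ee_rot: [180.0, 1.1, 10.0]
force: [-20.4, -3.9, 14.0]
gripper_width: 0.6
gripper_force: 10.5
```

At the stop (20 N). I back off, retract and check.

```bash
python3 -m crank '[{"grip":0,"x":-0.01,"y":0,"z":-0.005,"yaw":0},{"grip":0,"x":-0.025,"y":0,"z":-0.02,"yaw":0},{"grip":0,"x":-0.025,"y":0,"z":-0.06,"yaw":0},{"grip":0,"x":-0.025,"y":0.03,"z":-0.1,"yaw":0},{"grip":0,"x":-0.04,"y":0.07,"z":-0.13,"yaw":0}]'
python3 -m crank '[{"grip":0,"x":-0.03,"y":0.025,"z":0,"yaw":0},{"grip":0,"x":-0.06,"y":0.05,"z":0,"yaw":0},{"grip":0,"x":-0.09,"y":0.075,"z":0,"yaw":0},{"grip":0,"x":-0.11,"y":0.1,"z":0,"yaw":0},{"grip":0,"x":-0.13,"y":0.12,"z":0,"yaw":0}]'
python3 -m crank '[{"grip":0,"x":0,"y":0.03,"z":0,"yaw":0},{"grip":0,"x":0,"y":0.06,"z":0,"yaw":0},{"grip":0,"x":0,"y":0.09,"z":0,"yaw":0},{"grip":0,"x":0,"y":0.12,"z":0,"yaw":0},{"grip":0,"x":0,"y":0.15,"z":0,"yaw":0}]'
python3 - <<'E'
from h import *
t=cv2.resize(grab_frame("top")[130:280,130:430,::-1],None,fx=2,fy=2,interpolation=2);s=cv2.resize(grab_frame("scene")[150:300,220:520,::-1],None,fx=2,fy=2,interpolation=2)
cv2.imwrite("pics/o13.png",np.vstack([t,s])[:600])
E
```

```text
time_s: 36.98
ee_pos: [585.5, 78.1, 217.6]
ee_rot: [-180.0, -0.5, 10.2]
force: [0.8, -0.4, 0.5]
gripper_width: 0.2
gripper_force: 0.0
time_s: 37.4
ee_pos: [475.4, -65.7, 214.7]
ee_rot: [179.9, -0.2, 10.0]
force: [-0.4, -0.5, -0.6]
gripper_width: 0.3
gripper_force: 0.0
time_s: 37.82
ee_pos: [503.0, -213.5, 214.8]
ee_rot: [179.9, -0.2, 10.0]
force: [0.2, -0.0, 1.1]
gripper_width: 0.6
gripper_force: 0.0
```

View pics/o13.png

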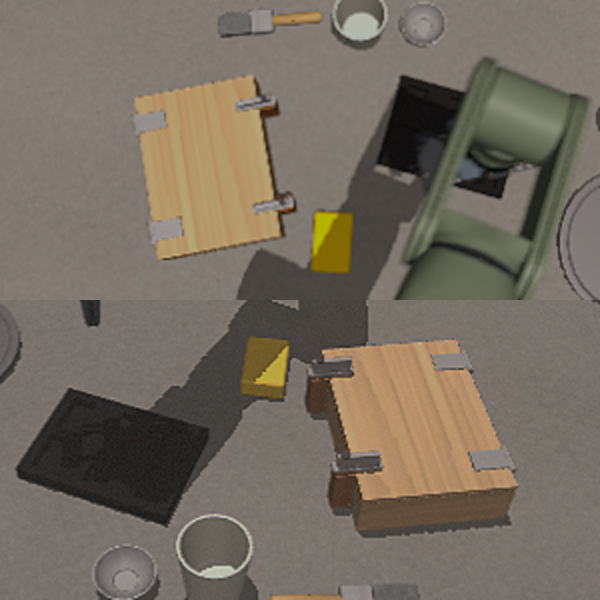

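Both views show the lid flat, the two turnbuttons square across its edge and parallel to its sides (top view: B (272,102) to (240,107), A (292,203) to (257,208)). The mould is empty and the bystanders are unmoved.

```bash
python3 -c "
from workcell import *
print(job_done())"
```

```text
the job is handed in; nothing more can be done
None
```

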